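Ready the scattering station

ROBOT

A 6-joint arm with a two-finger parallel gripper is mounted at the origin on the work surface. World frame = base frame: x ahead of the robot, y to its left, z up, the work surface at z = 0. Lengths are in m, angles in rad, forces in N, time in s.
With the tool pointing down it reaches from about 0.35 to 0.925 m from the base axis. Payload 6.4 kg.
Tool frame: the origin (TCP) lies between the finger pads; the fingertips stand 19 mm ahead of it and the grasp point (between the pads) is the TCP; z points along the fingers, y is the direction in which the jaws open and shut (so a half turn about z gives the same grasp; the last joint's range is limited). The gripper opens to 85 mm and grips with 20 to 120 N. Pads are 22 mm wide; open, the fingers measure 114 mm over their backs; the gripper's body (76 mm by 85 mm) begins 54 mm behind the grasp point. The pads swing forward as they close: fully open they stand 13 mm farther back than shut.
Start: joints at [-0.174, 0.245, 1.558, -0, 1.339, -0.174], TCP at [0.65, 0, 0.25] pointing down, gripper open.
Joint ranges: [-3.13, 3.13], [-1.02, 2.26], [0.13, 2.54], [-0.95, 4.09], [0.21, 2.88], [-2.74, 2.74]. Speed limits (rad/s): [2.57, 2.57, 3.14, 3.14, 3.14, 3.14].

INTERFACE

Orientations are given as [roll, pitch, yaw] about the fixed x, y, z axes, in that order (R = Rz(yaw) Ry(pitch) Rx(roll)).
In Python, from bench import arm, optics gives the robot as it stands.
- The arm moves only by the tool move_arm, never from a script. Its argument "commands" is a list that holds one entry, the list of rows, each a list of 7 numbers: the shift along the tool's x, y, z in m, then the turn, a rotation vector about the tool's x, y, z in degrees, then the closure in counts, from 0 (fully open) to 255 (shut). In form: [[[tx, ty, tz, ax, ay, az, fingers], ...]]. A call has 1 to 5 rows; each row is the pose to reach, as a shift and turn from the pose commanded when the call began, along the tool's axes at that moment; what a row does not reach only later rows make up. A row lasts 1/10 s, in which the tool goes at most 50 mm and 8.59 degrees, less where a joint would pass 70% of its speed; a pose out of reach is approached as far as the arm can. A call with a gripper value outside its range is refused whole. The fingers move at their own pace and stop on an object; the grip force is fixed at half the most. Time passes only in rows, so rows that repeat a pose let the fingers close. It gives the time, the measured TCP pose, the force and the opening at its end, in the units of the state.
- arm.get_state(): the state, without advancing time (a new reading comes with each control period).
- optics.capture(name): name is "scene" or "side" or "wrist"; returns the picture (384x512x3 uint8, red, green, blue); there is no depth.
- optics.camera_info(name): a dict with "vfov" (degrees; the focal length in pixels is half the picture's height over the tangent of half this angle, whatever the lens; pixels are square), "cx", "cy" (the principal point, pixels), "D" ([k1, k2, p1, p2, k3] as OpenCV has them; the pictures are not rectified), "rvec" (rotation vector, rad) and "tvec" (3), from world to camera coordinates, as OpenCV has them. Camera axes: x right, y down, z forward; pixel columns grow to the right and rows downward; lengths in m; the calibration is good to about 2 mm. A picture is of the moment at which its call begins: read the wrist's pose just before it. camera_info takes no time and is no camera call; for the wrist camera it gives the pose at the moment of the call.
- arm.close_job(): hands the job in, once; it reports no verdict.
The state is a dict: "t": time; "joint_pos": joint angles; "qvel": joint speeds; "effort": joint torques, N m; "eef_pos": TCP position; "tcp_rot": TCP orientation; "ft_force": force on the tool from outside, world axes, zero at the start; "ft_torque": the same for the moment, N m; "finger_gap": finger opening in m.
Only numpy, scipy, OpenCV 4.12 (cv2) and the standard library are available. Lean on these libraries where they do the work, as an engineer would, in place of code of your own. Each camera call takes 0.05 s, during which the arm holds its last target.

TASK

Get the forming station ready for the next board: slide the loose aluminium plate along the base board, without lifting it off, until it drops flat into the recess, then swing the hinged chipboard frame down over it and press it fully shut so that its catches hold. Check them with a firm upward tug on the frame's handle (press it shut again if it gives), then let go, leaving the frame fully shut and the other things on the table where they are.

Things in the scene. Friction and masses are not known exactly. Their poses are not given: they have to be found in the camera images.
- station: Forming station, fixed: a plywood base board, deck 18 mm above the table, with a recess. Origin: on the table under the centre of the recess; z up; +y is the end where the plate waits, -y the hinge end. The board spans x -135 to 135, y -125 to 375 mm.
- recess (a point): Centre of the floor of the rectangular recess, 10 mm above the table (recess 165 mm along the station's x, 155 mm along its y, 8 mm deep, square edges). Axes as the station's.
- lead_in (a point): On the deck (z 18 mm) midway between two wooden lead-in strips, at station x = 0, y = 118 mm. Strips 12 mm high and 12 mm thick: inner faces at x = +-82 mm from y = 88 to 118 mm, then flaring out at 20 degrees to about x = +-99 mm at y = 165 mm.
- plate: Loose flat aluminium plate, 160 (x) x 150 (y) x 8 mm, 0.4 to 0.6 kg, lying on the deck at the station's +y end, a little askew and off centre. Origin: centre of its underside. Seated, its top is flush with the deck, with 2.5 mm of play on every side. Too wide to grip across: push it by its +y edge, or drag it by fingertips pressed on its top.
- frame (a joint): Angle of the forming frame about its hinge, rad: 0 fully shut (flat on the deck), 1.5 wide open. It starts open at 1.1 to 1.35. The stiff, damped hinge holds it where it is left above about 0.8; below, it may sink slowly until it rests on the catches, unlatched, at about 0.2 (some 34 mm short of shut at the handle).
- catch (a point): Centre of one of two sprung catch balls (22 mm wide; this one at station x 103, y 66, z 54 mm, the other at x -103). Each sits in a steel housing 24 x 34 mm, 68 mm above the table, centred at x = +-121. About 14 N down on the handle snaps the frame past them. Caught, it gives 1 mm at the handle under an 8 N pull, 2 mm at 11 N, springs back when let go, and tears free over 15 N.
- frame_handle (a point): Middle of the frame's handle: round steel bar 12 mm thick, 100 mm long along the station's x, its axis 45 mm off the top of the wall it stands on. Moves with the frame: 166 mm out from the hinge axis and 92 mm to the side of it: shut at station x 0, y 76, z 114.5 mm; open, it leans to -y beyond the hinge. A firm tug (10 to 13 N) lifts it 1 to 2 mm.
- frame_hinge (a point): Middle of the hinge axis, at station x = 0, y = -90, z = 22.5 mm; the axis runs along the station's x; opening lifts the handle up and towards the station's -y.
- frame_rail (a point): Middle of the top of the frame wall that carries the handle. The frame: four chipboard walls 16 mm thick and 50 mm high, 176 (x) x 168 mm (y) outside, open at top and bottom, 0.32 kg. Shut, it covers station y -84 to 84 mm and this point lies at y 76, z 69.5 mm.
- jug_large: Bystander: clear plastic jug, 116 mm wide, 150 mm tall, with a handle at its +y. Origin: centre of its underside.
- jug_small: Bystander: clear plastic jug, 92 mm wide, 115 mm tall, with a handle at its +y. Origin: centre of its underside.
- tin: Bystander: shallow round aluminium dish, 110 mm wide, 28 mm tall. Origin: centre of its underside.
- tamper: Bystander: wooden block 110 x 70 x 22 mm with a turned knob on top, 67 mm tall in all. Origin: centre of its underside.
- brush: Bystander: hand brush lying flat, about 200 mm long along its x. Origin: centre of its underside.
- sample: Bystander: finished piece of coated chipboard, 120 x 90 x 16 mm, lying flat. Origin: centre of its underside.
- jar: Bystander: white lidded jar, 72 mm wide, 95 mm tall. Origin: centre of its underside.

How it is judged:
On the way, in this order (a step that is already met when the one before it is completed fails the run):
1. the plate lies flat in the recess (z of plate in the frame of recess below 0.002 m and horizontal distance between plate and recess below 0.006 m and angle between the z axis of plate and the z axis of station, either way round below 0.02 rad), for 0.2 s.
2. the frame is pressed fully shut (value of joint frame below 0.0015 rad), for 0.1 s.
3. the shut frame is tugged up against its catches, so that the handle rises a little (a third of a millimetre or more) (value of joint frame between 0.002 and 0.05 rad), for 0.1 s.
At the end, for the whole second after the job is handed in: The plate lies flat in the recess (underside within 2 mm of the recess floor, centre within 6 mm, tilt under 0.02 rad), and the frame is fully shut and caught (angle under 0.0025 rad) and let go (all of step 1 and value of joint frame below 0.0025 rad); the robot touches nothing.
It fails at once if the plate was lifted more than 25 mm off the deck (z of plate in the frame of recess above 0.033 m).
It fails at once if a bystander was moved more than 30 mm (distance of any of jug_large, jug_small, tin, tamper, brush, sample, jar from where it was at the start of the episode above 0.03 m).
It also fails if it takes over 59 s, if anything falls off the work surface, if the arm or the gripper's body presses on something with over 40 N, if the wrist force passes 120 N, or if a joint passes its speed limit or range.

## Working session

There is one attempt and no reset: what is moved stays moved. The work goes in short steps, Python scripts to look and compute and a tool call to move; the robot and the scene stay as the last step left them, time stands still between calls to the robot, and variables do not carry over. Pictures are saved under pics/ and viewed, and the job is handed in when it is done.

Besides the shell and the picture viewer there is one more tool, called after "Request:" by a JSON object that holds its "fn" and its "kwargs". move_arm: Moves the arm, as the interface text tells. Its arguments: {"type":"object","properties":{"commands":{"type":"array","items":{"type":"array","items":{"type":"array","items":{"type":"number"}}}}},"required":["commands"]}

```bash
ls; mkdir -p pics; python3 - <<'E'
from bench import arm, optics
import cv2
print(arm.get_state())
for n in ["scene","side","wrist"]:
    im=optics.capture(n); cv2.imwrite(f"pics/{n}0.png",im[:,:,::-1]); print(n,optics.camera_info(n))
E
```

```text
pics
{'t': 0.0, 'joint_pos': array([-1.74078280e-01,  2.45816830e-01,  1.55903400e+00, -2.85060444e-05,
        1.33867117e+00, -1.74106098e-01]), 'qvel': array([-0.00018316,  0.00153931, -0.00082638,  0.00159026,  0.00066826,
        0.00015856]), 'effort': array([ 6.17919522e-04, -4.29512215e+01, -3.26122355e+01, -1.30276699e-04,
        5.42047856e-03, -1.36905024e-05]), 'eef_pos': array([6.49475875e-01, 1.05575455e-04, 2.49167768e-01]), 'tcp_rot': array([-3.13968767e+00, -3.06906510e-04,  1.57083044e+00]), 'ft_force': array([-0.77372683,  0.90347812,  0.42039773]), 'ft_torque': array([ 0.00314696, -0.03718411,  0.08691972]), 'finger_gap': 0.08527337183751266}
scene {'vfov': 56.79464619931766, 'cx': 260.4372184240686, 'cy': 190.6492173522538, 'D': array([-0.03601822,  0.        ,  0.        ,  0.        ,  0.        ]), 'rvec': array([ 1.47693757,  2.30813901, -0.69090319]), 'tvec': array([ 0.20241799, -0.35914193,  1.55060482])}
side {'vfov': 57.41844810458949, 'cx': 259.527611927528, 'cy': 187.63700818123945, 'D': array([0.03466088, 0.        , 0.        , 0.        , 0.        ]), 'rvec': array([ 2.03384842, -0.6761787 ,  0.356109  ]), 'tvec': array([-0.44771397,  0.25966446,  0.86949608])}
wrist {'vfov': 63.691221506008326, 'cx': 256.6396001954324, 'cy': 191.45641437451576, 'D': array([-0.01477604,  0.        ,  0.        ,  0.        ,  0.        ]), 'rvec': array([-2.81431962e+00, -1.87694737e-03,  1.80739302e-03]), 'tvec': array([-0.64921648, -0.04272843,  0.37928472])}
```

View pics/scene0.png

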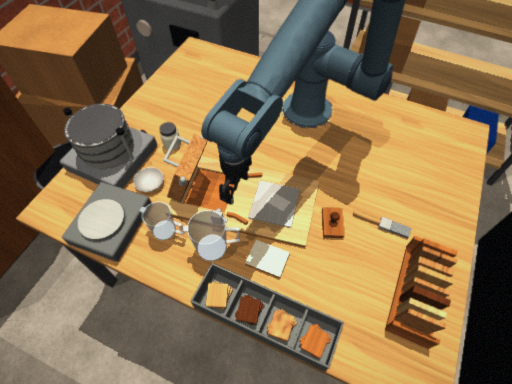

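View pics/side0.png

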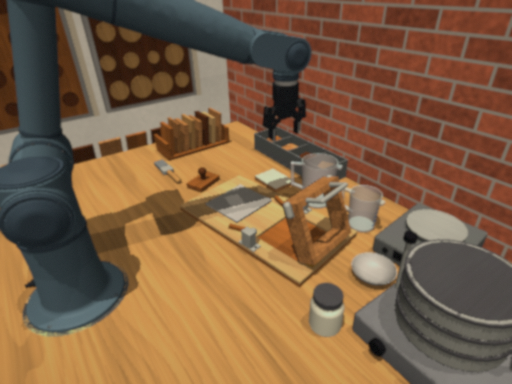

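View pics/wrist0.png

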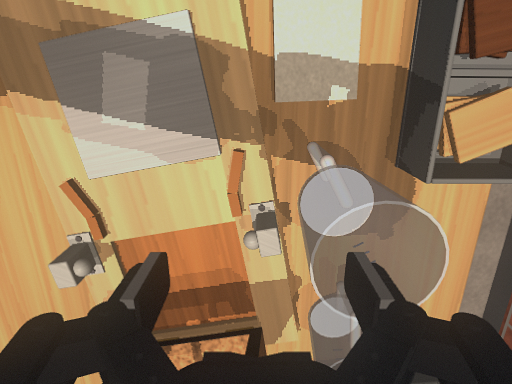

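```bash
cat > h.py <<'E'
import numpy as np, cv2
from bench import arm, optics
def cam(n,info=None):
    c=info or optics.camera_info(n); f=192/np.tan(np.radians(c['vfov'])/2)
    K=np.array([[f,0,c['cx']],[0,f,c['cy']],[0,0,1.]]); R=cv2.Rodrigues(np.array(c['rvec']))[0]
    return K,np.array(c['D']),R,np.array(c['tvec'])
def bp(c,px,z):
    K,D,R,t=c; u=cv2.undistortPoints(np.array(px,float).reshape(-1,1,2),K,D).reshape(-1,2)
    o=-R.T@t; d=np.c_[u,np.ones(len(u))]@R
    return o+d*((z-o[2])/d[:,2])[:,None]
def pr(c,P):
    K,D,R,t=c; return cv2.projectPoints(np.array(P,float).reshape(-1,1,3),cv2.Rodrigues(R)[0],t,K,D)[0].reshape(-1,2)
def crop(im,x0,y0,x1,y1,s,name):
    v=cv2.resize(im[y0:y1,x0:x1],None,fx=s,fy=s,interpolation=cv2.INTER_CUBIC)
    for x in range((x0//20+1)*20,x1,20): cv2.putText(v,str(x),(int((x-x0)*s)-8,9),0,.32,(0,0,255),1); cv2.line(v,(int((x-x0)*s),10),(int((x-x0)*s),16),(0,0,255),1)
    for y in range((y0//20+1)*20,y1,20): cv2.putText(v,str(y),(0,int((y-y0)*s)+4),0,.32,(0,0,255),1); cv2.line(v,(22,int((y-y0)*s)),(28,int((y-y0)*s)),(0,0,255),1)
    cv2.imwrite('pics/'+name,v)
E
python3 - <<'E'
from h import *
im=cv2.imread('pics/wrist0.png')
crop(im,30,0,290,200,3,'w0a.png'); crop(im,30,150,330,350,2.6,'w0b.png')
im=cv2.imread('pics/side0.png')
crop(im,180,140,400,300,3.6,'s0a.png')
E
```

```text
(no output)
```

View pics/w0a.png

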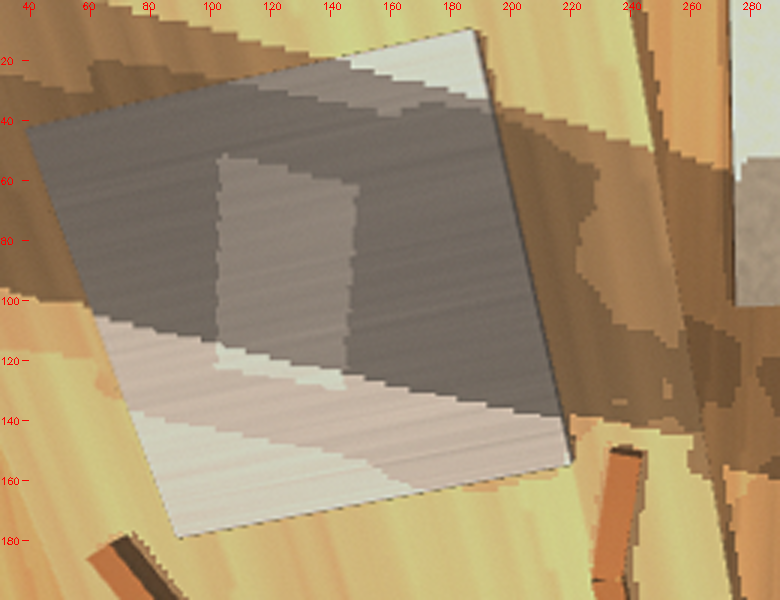

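View pics/w0b.png

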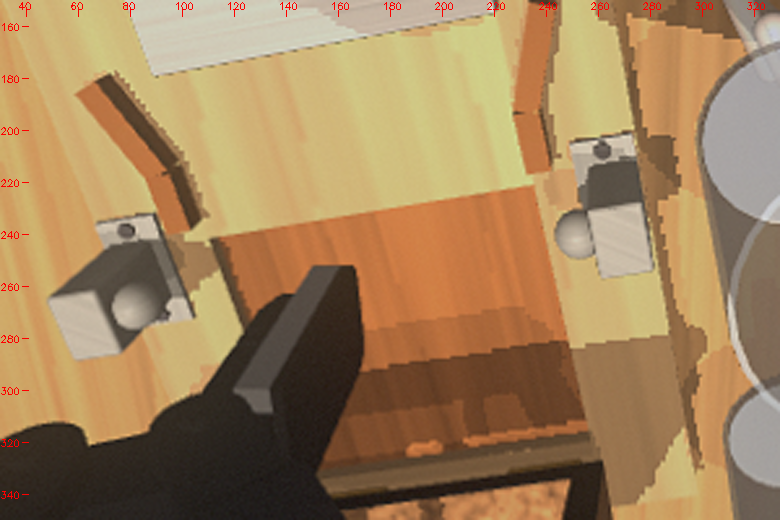

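View pics/s0a.png

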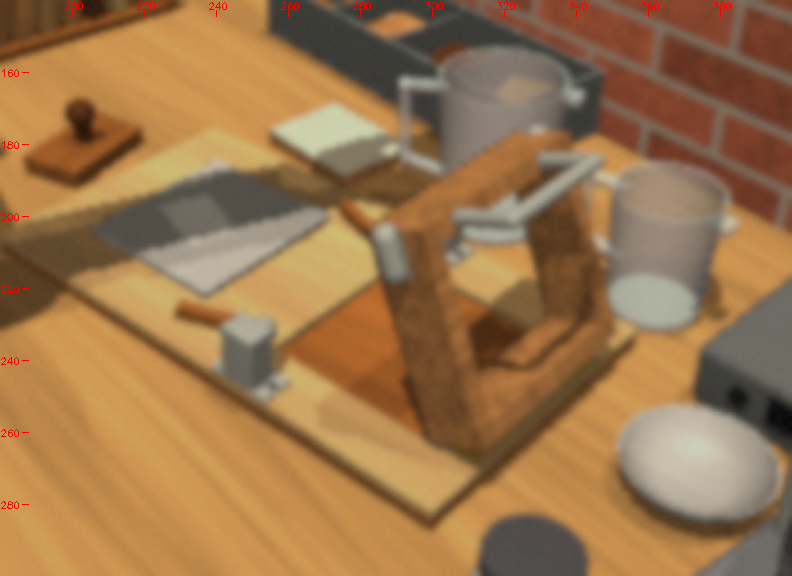

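```bash
cat > fit.py <<'E'
from h import *
from scipy.optimize import least_squares
info={'vfov': 63.691221506008326, 'cx': 256.6396001954324, 'cy': 191.45641437451576, 'D': np.array([-0.01477604,0,0,0,0]), 'rvec': np.array([-2.81431962e+00, -1.87694737e-03,  1.80739302e-03]), 'tvec': np.array([-0.64921648, -0.04272843,  0.37928472])}
c=cam('w',info)
S=np.array([[-82.5,77.5,18],[82.5,77.5,18],[82,118,30],[82,88,30],[121,66,68],[-121,66,68]])/1000
p=np.array([[112,241],[235,221],[228,193],[234,217],[268.5,241],[62,275]],float)
def T(x,S):
    cc,s=np.cos(x[2]),np.sin(x[2]); return S@np.array([[cc,-s,0],[s,cc,0],[0,0,1]]).T+[x[0],x[1],0]
r=least_squares(lambda x:(pr(c,T(x,S))-p).ravel(),[.6,0,.17],loss='soft_l1'); x=r.x
print('station',x,np.degrees(x[2])); print((pr(c,T(x,S))-p).round(1))
P=bp(c,[[39,42],[188,9],[220,154],[89,179]],.026); print(P.round(4))
ins=lambda Q:(Q-[x[0],x[1],0])@np.array([[np.cos(x[2]),-np.sin(x[2]),0],[np.sin(x[2]),np.cos(x[2]),0],[0,0,1]])
print('plate in station',ins(P).round(4),ins(P).mean(0)); print([np.linalg.norm(P[i]-P[i-1]) for i in range(4)])
e=bp(c,[[240,0],[275,188]],.018); print('board edge in st',ins(e))
E
python3 fit.py
```

```text
station [ 0.55607054 -0.16683949  0.1797376 ] 10.298205843473639
[[-1.9 -0.1]
 [ 0.9 -0.9]
 [-0.1  0.2]
 [-0.9 -0.6]
 [ 0.8  1.5]
 [ 0.3  0.3]]
[[ 0.4258  0.1263  0.026 ]
 [ 0.5811  0.1553  0.026 ]
 [ 0.6076  0.0096  0.026 ]
 [ 0.4528 -0.0202  0.026 ]]
plate in station [[-0.0757  0.3117  0.026 ]
 [ 0.0823  0.3125  0.026 ]
 [ 0.0823  0.1644  0.026 ]
 [-0.0754  0.1628  0.026 ]] [0.00335977 0.23783849 0.026     ]
[np.float64(0.14892232455711704), np.float64(0.15799760409258085), np.float64(0.14812494320722233), np.float64(0.15765449005654794)]
board edge in st [[0.13437899 0.31283932 0.018     ]
 [0.1372971  0.1105262  0.018     ]]
```

```bash
cat > st.py <<'E'
from h import *
X=np.array([0.5561,-0.1668,0.1797])
def W(S,x=X):
    S=np.atleast_2d(np.array(S,float)); cc,s=np.cos(x[2]),np.sin(x[2]); return S@np.array([[cc,-s,0],[s,cc,0],[0,0,1]]).T+[x[0],x[1],0]
def inS(Q,x=X):
    return (np.atleast_2d(Q)-[x[0],x[1],0])@np.array([[np.cos(x[2]),-np.sin(x[2]),0],[np.sin(x[2]),np.cos(x[2]),0],[0,0,1]])
def fr(th,a=.166,b=.092,x=0):  # frame-local -> station
    return [x,-.09+a*np.cos(th)-b*np.sin(th),.0225+a*np.sin(th)+b*np.cos(th)]
E
python3 - <<'E'
from st import *
from fit import c as cw
C=-cw[2].T@cw[3]; print('cam pos',C,'dir',cw[2][2])
c=cam('side')
for th in [1.1,1.15,1.2,1.25,1.3,1.35]:
    print(th,pr(c,W([fr(th,x=-.05),fr(th,x=.05),fr(th,.174,.047,-.088),fr(th,.174,.047,.088)])).round(1).tolist(), fr(th))
# check station in the side cam
print(pr(c,W([[-.135,-.125,.018],[.135,-.125,.018],[-.0825,.0775,.018]])))
E
```

```text
station [ 0.55607054 -0.16683949  0.1797376 ] 10.298205843473639
[[-1.9 -0.1]
 [ 0.9 -0.9]
 [-0.1  0.2]
 [-0.9 -0.6]
 [ 0.8  1.5]
 [ 0.3  0.3]]
[[ 0.4258  0.1263  0.026 ]
 [ 0.5811  0.1553  0.026 ]
 [ 0.6076  0.0096  0.026 ]
 [ 0.4528 -0.0202  0.026 ]]
plate in station [[-0.0757  0.3117  0.026 ]
 [ 0.0823  0.3125  0.026 ]
 [ 0.0823  0.1644  0.026 ]
 [-0.0754  0.1628  0.026 ]] [0.00335977 0.23783849 0.026     ]
[np.float64(0.14892232455711704), np.float64(0.15799760409258085), np.float64(0.14812494320722233), np.float64(0.15765449005654794)]
board edge in st [[0.13437899 0.31283932 0.018     ]
 [0.1372971  0.1105262  0.018     ]]
cam pos [0.64967262 0.08217392 0.37193762] dir [-0.00103595 -0.32146155 -0.94692206]
1.1 [[315.1, 197.3], [338.4, 181.3], [290.4, 201.7], [331.7, 174.7]] [0, np.float64(-0.09669412096900622), np.float64(0.21217126494135138)]
1.15 [[318.4, 199.0], [341.6, 182.8], [293.3, 202.5], [334.6, 175.3]] [0, np.float64(-0.1061653673171978), np.float64(0.21159965864458896)]
1.2 [[321.7, 200.9], [344.8, 184.4], [296.3, 203.5], [337.5, 176.0]] [0, np.float64(-0.11559620866585699), np.float64(0.21055540168241352)]
1.25 [[325.0, 202.9], [348.0, 186.2], [299.3, 204.7], [340.4, 176.9]] [0, np.float64(-0.12496307282309932), np.float64(0.209041104153392)]
1.3 [[328.3, 205.1], [351.2, 188.2], [302.4, 206.1], [343.4, 177.9]] [0, np.float64(-0.13424254750670025), np.float64(0.2070605510127161)]
1.35 [[331.6, 207.5], [354.4, 190.4], [305.5, 207.6], [346.4, 179.1]] [0, np.float64(-0.14341143886260774), np.float64(0.20461869261178522)]
[[298.94683233 281.73807532]
 [356.02223699 230.67119014]
 [254.69383217 235.92316043]]
```

```bash
cat > mv.py <<'E'
from st import *
from scipy.spatial.transform import Rotation as Ro
def tgt(y_st,z,x_st=0,dyaw=90,p=None,s=None):
    s=s or arm.get_state(); R0=Ro.from_euler('xyz',s['tcp_rot'])
    w=W([x_st,y_st,z])[0]; R1=Ro.from_euler('xyz',[np.pi,0,X[2]+np.radians(dyaw)])
    d=R0.inv().apply(w-s['eef_pos']); rv=(R0.inv()*R1).as_rotvec(degrees=True)
    print('shift',d.round(4),'turn',rv.round(2),'world',w.round(4)); return d,rv
def show():
    s=arm.get_state(); print('t',round(s['t'],2),'st',inS(s['eef_pos'])[0].round(4),'rpy',s['tcp_rot'].round(3),'F',s['ft_force'].round(1),'gap',round(s['finger_gap'],4),'q',s['joint_pos'].round(2))
E
python3 - <<'E'
from mv import *
tgt(.345,.12,.003); tgt(.345,.045,.003)
E
```

```text
shift [ 0.1731 -0.152   0.1297] turn [ -0.09  -0.02 -10.29] world [0.4974 0.1732 0.12  ]
shift [ 0.173  -0.1519  0.2047] turn [ -0.09  -0.02 -10.29] world [0.4974 0.1732 0.045 ]
```

Request:
{"fn": "move_arm", "kwargs": {"commands": [[[0.035, -0.03, 0.02, 0, 0, -2, 0], [0.07, -0.06, 0.045, 0, 0, -4, 0], [0.105, -0.09, 0.07, 0, 0, -6, 0], [0.14, -0.12, 0.1, 0, 0, -8, 0], [0.173, -0.152, 0.13, 0, 0, -10.3, 0]]]}}

```text
t: 0.65
eef_pos: [0.5054, 0.165, 0.1276]
tcp_rot: [3.141, -0.0, 1.752]
ft_force: [-0.2, 0.5, -0.5]
finger_gap: 0.0856
```

Request:
{"fn": "move_arm", "kwargs": {"commands": [[[0, 0, 0.02, 0, 0, 0, 0], [0, 0, 0.04, 0, 0, 0, 0]]]}}

```text
t: 0.85
eef_pos: [0.5052, 0.1649, 0.0872]
tcp_rot: [-3.141, -0.0, 1.753]
ft_force: [-0.1, 0.4, -0.2]
finger_gap: 0.0851
```

```bash
python3 - <<'E'
from mv import *
show()
for n in ["wrist","side","scene"]:
    im=optics.capture(n)[:,:,::-1].copy(); cv2.imwrite(f"pics/{n}1.png",im)
    if n=='side': crop(im,120,60,360,240,3.3,'s1.png')
show(); tgt(.345,.045,.003)
E
```

```text
t 0.85 st [0.0092 0.3355 0.0872] rpy [-3.141 -0.     1.753] F [-0.1  0.4 -0.2] gap 0.0851 q [ 0.1   0.19  1.96 -0.    1.   -0.08]
t 1.0 st [0.0093 0.3344 0.0873] rpy [-3.138 -0.     1.751] F [-0.1 -0.6  0. ] gap 0.0856 q [ 0.1   0.19  1.96  0.    1.   -0.08]
shift [ 0.0106 -0.0061  0.0423] turn [-0.19 -0.02  0.01] world [0.4974 0.1732 0.045 ]
```

View pics/wrist1.png

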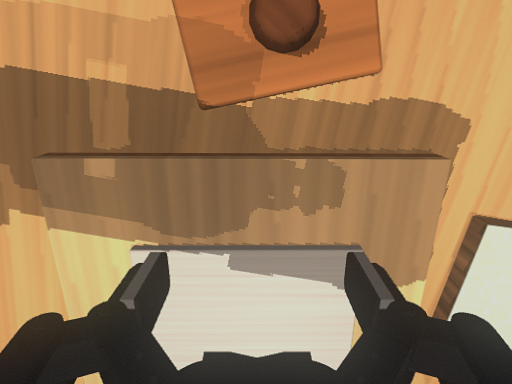

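View pics/s1.png

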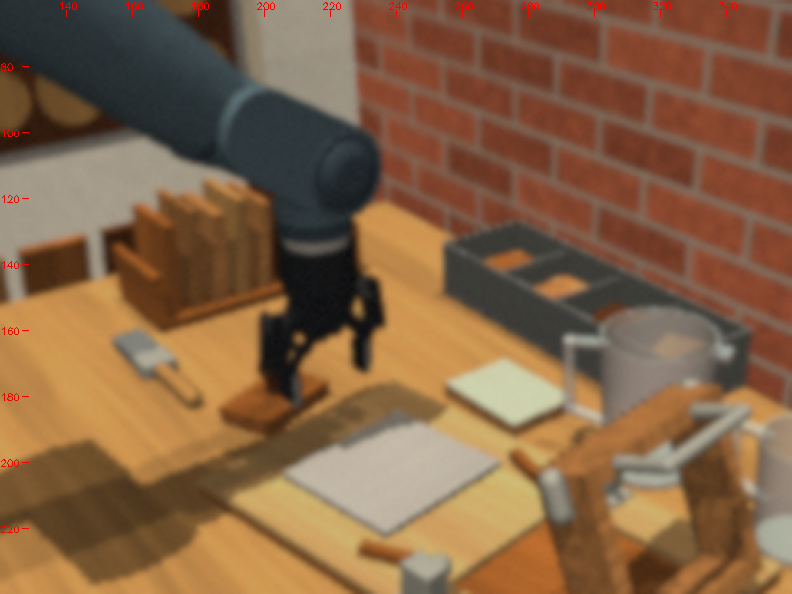

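```bash
python3 - <<'E'
from mv import *
c=cam('wrist')
print(inS(bp(c,[[36,158],[451,158]],.018)).round(4)); print(inS(bp(c,[[132,249.5],[361,249.5]],.026)).round(4))
im=cv2.imread('pics/wrist1.png'); crop(im,110,220,400,340,2.7,'w1a.png')
E
```

```text
[[-0.132   0.3736  0.018 ]
 [ 0.1322  0.3741  0.018 ]]
[[-0.075   0.3126  0.026 ]
 [ 0.079   0.3131  0.026 ]]
```

View pics/w1a.png

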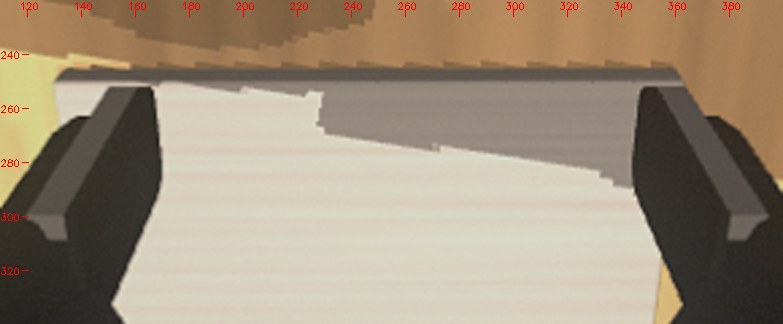

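```bash
python3 - <<'E'
from mv import *
c=cam('wrist'); s=arm.get_state(); R=Ro.from_euler('xyz',s['tcp_rot']).as_matrix()
for h in [0,.005,.01,.015,.019]:
    print(h,pr(c,[s['eef_pos']+R@np.array([.011,sg*.0425,h]) for sg in(-1,1)]).round(1).tolist(),pr(c,[s['eef_pos']+R@np.array([-.011,sg*.0425,h]) for sg in(-1,1)]).round(1).tolist())
E
```

```text
0 [[162.6, 253.5], [351.4, 253.7]] [[167.2, 294.4], [346.7, 294.6]]
0.005 [[165.7, 248.0], [348.3, 248.2]] [[170.0, 287.9], [343.9, 288.1]]
0.01 [[168.6, 242.9], [345.4, 243.0]] [[172.6, 281.8], [341.3, 282.0]]
0.015 [[171.3, 238.1], [342.7, 238.2]] [[175.1, 276.1], [338.8, 276.2]]
0.019 [[173.3, 234.4], [340.6, 234.6]] [[176.9, 271.7], [336.9, 271.9]]
```

Request:
{"fn": "move_arm", "kwargs": {"commands": [[[0.0105, -0.006, 0.005, 0, 0, 0, 0], [0.0105, -0.006, 0.025, 0, 0, 0, 0], [0.0105, -0.006, 0.045, 0, 0, 0, 0], [0.0105, -0.006, 0.055, 0, 0, 0, 0], [0.0105, -0.006, 0.057, 0, 0, 0, 0]]]}}

```text
t: 1.5
eef_pos: [0.4983, 0.1733, 0.031]
tcp_rot: [-3.14, -0.0, 1.751]
ft_force: [-0.9, 1.0, -0.3]
finger_gap: 0.0855
```

Request:
{"fn": "move_arm", "kwargs": {"commands": [[[0, 0, 0.001, 0, 0, 0, 0], [0, 0, 0.002, 0, 0, 0, 0], [0, 0, 0.003, 0, 0, 0, 0], [0, 0, 0.004, 0, 0, 0, 0]]]}}

```text
t: 1.9
eef_pos: [0.4993, 0.1732, 0.028]
tcp_rot: [3.141, 0.0, 1.751]
ft_force: [1.5, -0.3, -0.7]
finger_gap: 0.0854
```

Request:
{"fn": "move_arm", "kwargs": {"commands": [[[0, 0, 0.001, 0, 0, 0, 0], [0, 0, 0.002, 0, 0, 0, 0], [0, 0, 0.002, 0, 0, 0, 0]]]}}

```text
t: 2.2
eef_pos: [0.4988, 0.1731, 0.0253]
tcp_rot: [-3.141, -0.0, 1.751]
ft_force: [-0.6, -0.1, 0.3]
finger_gap: 0.0853
```

```bash
python3 - <<'E'
from mv import *
show()
im=optics.capture('wrist')[:,:,::-1].copy(); cv2.imwrite("pics/wrist2.png",im)
im=optics.capture('side')[:,:,::-1].copy(); crop(im,160,120,320,240,5,'s2.png')
E
```

```text
t 2.2 st [0.0044 0.3447 0.0253] rpy [-3.141 -0.     1.751] F [-0.6 -0.1  0.3] gap 0.0853 q [ 0.12  0.29  1.97  0.    0.88 -0.06]
```

View pics/wrist2.png

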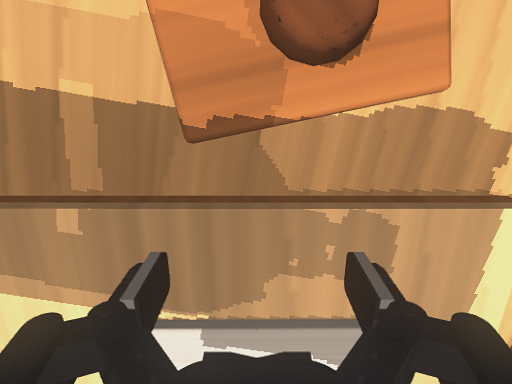

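View pics/s2.png

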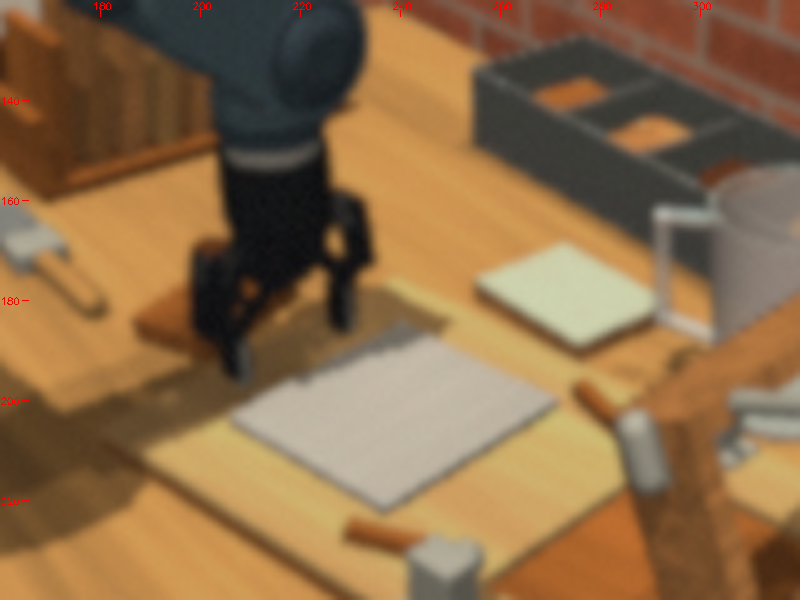

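Request:
{"fn": "move_arm", "kwargs": {"commands": [[[0, 0, 0.001, 0, 0, 0, 0], [0, 0, 0.002, 0, 0, 0, 0], [0, 0, 0.003, 0, 0, 0, 0], [0, 0, 0.003, 0, 0, 0, 0]]]}}

```text
t: 2.7
eef_pos: [0.4991, 0.1732, 0.0238]
tcp_rot: [-3.141, 0.0, 1.751]
ft_force: [-8.0, -2.3, 13.2]
finger_gap: 0.0854
```

Request:
{"fn": "move_arm", "kwargs": {"commands": [[[0, -0.001, -0.003, 0, 0, 0, 0], [-0.01, -0.001, -0.003, 0, 0, 0, 0], [-0.022, -0.001, -0.003, 0, 0, 0, 0], [-0.034, -0.001, -0.003, 0, 0, 0, 0], [-0.046, -0.001, -0.003, 0, 0, 0, 0]]]}}

```text
t: 3.2
eef_pos: [0.5062, 0.1268, 0.0254]
tcp_rot: [-3.141, -0.001, 1.75]
ft_force: [-1.0, 3.7, 0.9]
finger_gap: 0.0853
```

Request:
{"fn": "move_arm", "kwargs": {"commands": [[[-0.012, -0.0005, 0, 0, 0, 0, 0], [-0.024, -0.001, 0, 0, 0, 0, 0], [-0.036, -0.0015, 0, 0, 0, 0, 0], [-0.048, -0.002, 0, 0, 0, 0, 0], [-0.06, -0.002, 0, 0, 0, 0, 0]]]}}

```text
t: 3.7
eef_pos: [0.5148, 0.0673, 0.0254]
tcp_rot: [-3.141, -0.0, 1.75]
ft_force: [-1.4, 4.2, 0.8]
finger_gap: 0.0854
```

```bash
python3 - <<'E'
from mv import *
show()
im=optics.capture('wrist')[:,:,::-1].copy(); cv2.imwrite("pics/wrist3.png",im)
im=optics.capture('side')[:,:,::-1].copy(); crop(im,160,120,320,240,5,'s3.png')
E
```

```text
t 3.7 st [0.0012 0.2377 0.0254] rpy [-3.141 -0.     1.75 ] F [-1.4  4.2  0.8] gap 0.0854 q [-0.09  0.28  1.99  0.    0.87 -0.27]
```

View pics/s3.png

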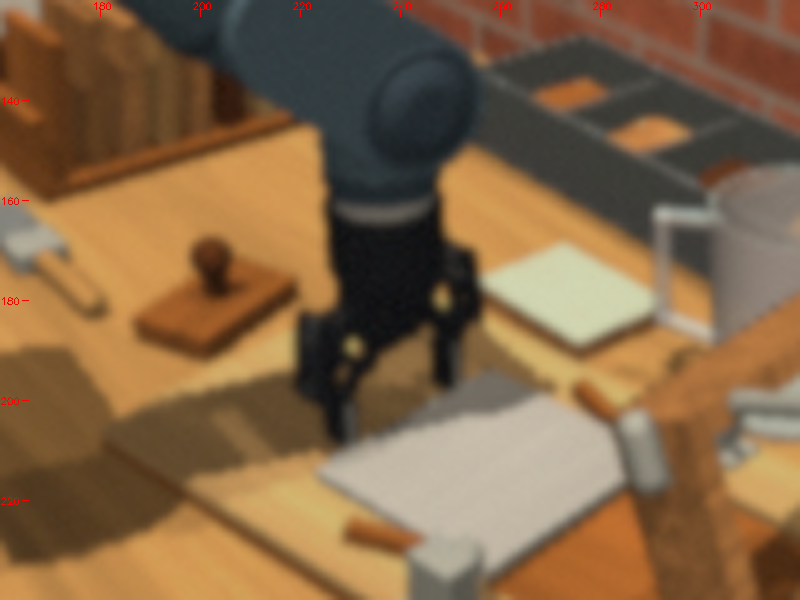

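View pics/wrist3.png

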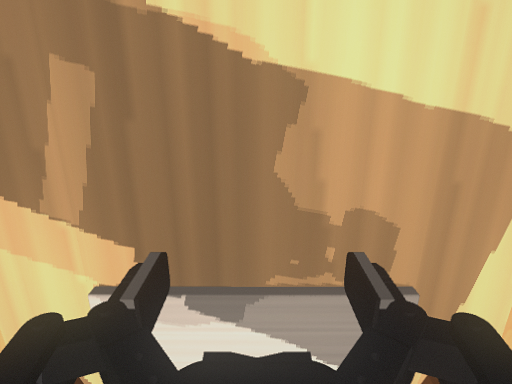

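```bash
python3 - <<'E'
from mv import *
c=cam('wrist')
print(inS(bp(c,[[90,294.5],[419,294]],.026)).round(4))
im=cv2.imread('pics/wrist3.png'); crop(im,70,270,440,330,2.1,'w3a.png')
E
```

```text
[[-0.0774  0.2259  0.026 ]
 [ 0.0784  0.2261  0.026 ]]
```

View pics/w3a.png

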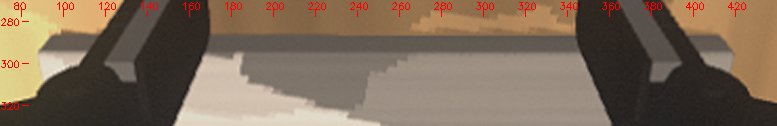

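Request:
{"fn": "move_arm", "kwargs": {"commands": [[[-0.012, 0, 0, 0, 0, 0, 0], [-0.024, 0, 0, 0, 0, 0, 0], [-0.036, 0, 0, 0, 0, 0, 0], [-0.048, 0, 0, 0, 0, 0, 0], [-0.06, 0, 0, 0, 0, 0, 0]]]}}

```text
t: 4.3
eef_pos: [0.5256, 0.0084, 0.0254]
tcp_rot: [-3.141, -0.0, 1.751]
ft_force: [-0.4, 4.3, 1.3]
finger_gap: 0.0853
```

Request:
{"fn": "move_arm", "kwargs": {"commands": [[[-0.01, 0, 0, 0, 0, 0, 0], [-0.02, 0, 0, 0, 0, 0, 0], [-0.03, 0, 0, 0, 0, 0, 0], [-0.04, 0, 0, 0, 0, 0, 0], [-0.05, 0, 0, 0, 0, 0, 0]]]}}

```text
t: 4.8
eef_pos: [0.5349, -0.0404, 0.0258]
tcp_rot: [3.141, -0.0, 1.75]
ft_force: [-1.4, 5.5, 5.1]
finger_gap: 0.0854
```

```bash
python3 - <<'E'
from mv import *
show()
im=optics.capture('wrist')[:,:,::-1].copy(); cv2.imwrite("pics/wrist4.png",im)
im=optics.capture('side')[:,:,::-1].copy(); crop(im,200,120,360,240,5,'s4.png')
E
```

```text
t 4.8 st [0.0017 0.1281 0.0258] rpy [ 3.141 -0.     1.75 ] F [-1.4  5.5  5.1] gap 0.0854 q [-0.29  0.31  1.95  0.    0.88 -0.47]
```

View pics/s4.png

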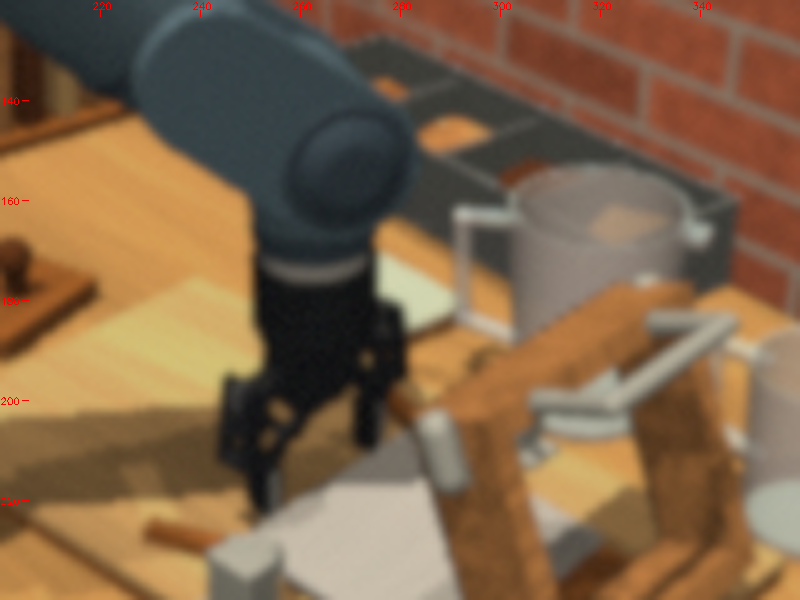

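View pics/wrist4.png

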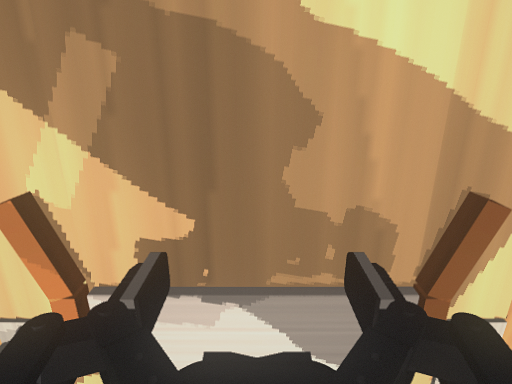

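Request:
{"fn": "move_arm", "kwargs": {"commands": [[[-0.008, 0, 0, 0, 0, 0, 0], [-0.016, 0, 0, 0, 0, 0, 0], [-0.024, 0, 0, 0, 0, 0, 0], [-0.03, 0, 0, 0, 0, 0, 0], [-0.036, 0, 0, 0, 0, 0, 0]]]}}

```text
t: 5.4
eef_pos: [0.5408, -0.0758, 0.0252]
tcp_rot: [-3.141, -0.0, 1.75]
ft_force: [-0.8, 2.7, -2.3]
finger_gap: 0.0852
```

Request:
{"fn": "move_arm", "kwargs": {"commands": [[[-0.002, 0, 0, 0, 0, 0, 0], [-0.004, 0, 0, 0, 0, 0, 0], [-0.006, 0, 0, 0, 0, 0, 0], [-0.006, 0, 0, 0, 0, 0, 0]]]}}

```text
t: 5.8
eef_pos: [0.5428, -0.0819, 0.0261]
tcp_rot: [3.14, 0.002, 1.751]
ft_force: [-0.5, 0.9, 0.2]
finger_gap: 0.0852
```

```bash
python3 - <<'E'
from mv import *
show()
im=optics.capture('wrist')[:,:,::-1].copy(); cv2.imwrite("pics/wrist5.png",im)
im=optics.capture('side')[:,:,::-1].copy(); crop(im,200,140,360,260,5,'s5.png')
E
```

```text
t 5.8 st [0.0021 0.0859 0.0261] rpy [3.140e+00 2.000e-03 1.751e+00] F [-0.5  0.9  0.2] gap 0.0852 q [-0.36  0.33  1.92 -0.    0.89 -0.54]
```

View pics/s5.png

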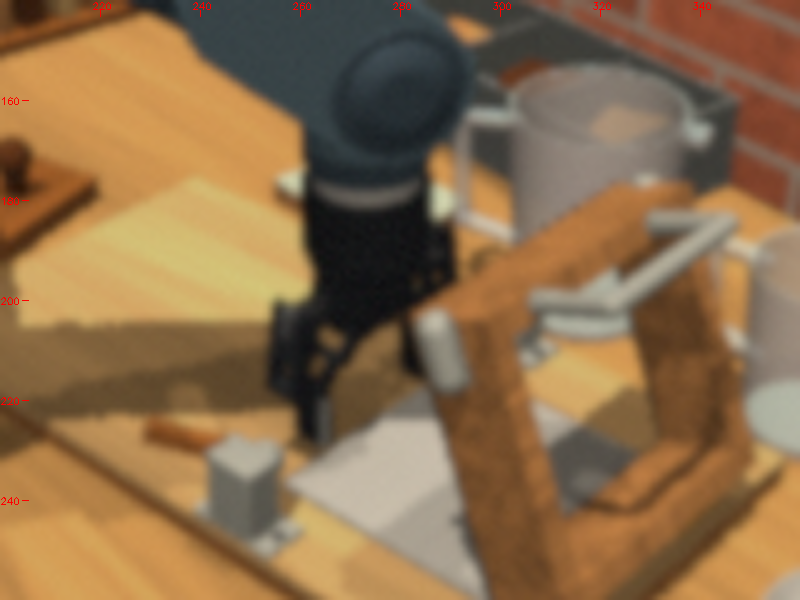

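View pics/wrist5.png

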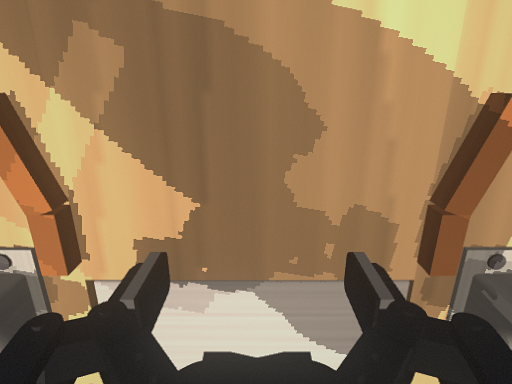

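Request:
{"fn": "move_arm", "kwargs": {"commands": [[[0.01, 0, -0.04, 0, 0, 0, 0], [0.02, 0, -0.08, 0, 0, 0, 0], [0.03, 0, -0.12, 0, 0, 0, 0], [0.03, 0, -0.16, 0, 0, 0, 0], [0.03, 0, -0.2, 0, 0, 0, 0]]]}}

```text
t: 6.4
eef_pos: [0.5365, -0.0513, 0.2275]
tcp_rot: [3.141, 0.001, 1.751]
ft_force: [0.2, -0.2, -1.6]
finger_gap: 0.0856
```

Request:
{"fn": "move_arm", "kwargs": {"commands": [[[0, 0, -0.04, 0, 0, 0, 0], [0, 0, -0.08, 0, 0, 0, 0], [0, 0, -0.11, 0, 0, 0, 0], [0, 0, -0.11, 0, 0, 0, 0]]]}}

```text
t: 6.8
eef_pos: [0.5387, -0.0523, 0.3418]
tcp_rot: [3.132, 0.005, 1.751]
ft_force: [-0.6, 0.4, 0.5]
finger_gap: 0.0853
```

```bash
python3 - <<'E'
from mv import *
show()
c=cam('wrist');im=optics.capture('wrist')[:,:,::-1].copy(); cv2.imwrite("pics/wrist6.png",im); np.save('c6.npy',np.array(c,dtype=object),allow_pickle=True)
E
```

```text
t 6.8 st [0.0034 0.1158 0.3418] rpy [3.132 0.005 1.751] F [-0.6  0.4  0.5] gap 0.0853 q [-0.31 -0.08  1.74 -0.    1.47 -0.49]
```

View pics/wrist6.png

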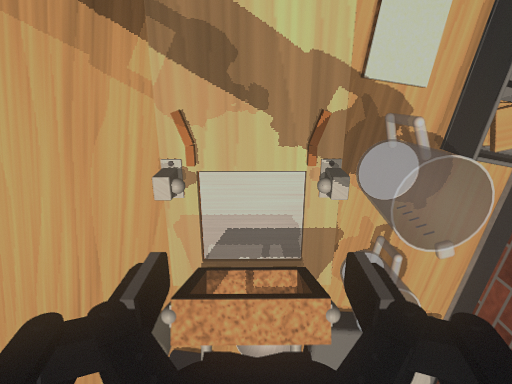

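```bash
python3 - <<'E'
from mv import *
c=np.load('c6.npy',allow_pickle=True); c=tuple(c)
for th in [1.15,1.2,1.25]:
    print(th,pr(c,W([fr(th,.174,-.0045,-.088),fr(th,.174,-.0045,.088),fr(th,.174,.047,-.088),fr(th,.174,.047,.088)])).round(0).tolist())
print(pr(c,W([[-.0825,.0775,.018],[.0825,.0775,.018],[.0825,-.0775,.018],[-.0825,-.0775,.018]])).round(1).tolist())
im=cv2.imread('pics/wrist6.png'); crop(im,150,150,350,360,2.8,'w6a.png')
tgt(-.117,.30,0,180); tgt(-.117,.30,0,0)
E
```

```text
1.15 [[172.0, 291.0], [332.0, 290.0], [171.0, 339.0], [333.0, 338.0]]
1.2 [[172.0, 299.0], [332.0, 298.0], [171.0, 347.0], [333.0, 346.0]]
1.25 [[172.0, 307.0], [332.0, 306.0], [172.0, 354.0], [332.0, 353.0]]
[[196.9, 170.5], [307.5, 170.4], [302.3, 260.8], [202.7, 261.2]]
shift [-0.2331 -0.0027  0.0393] turn [  0.1    0.38 -89.99] world [ 0.577  -0.2819  0.3   ]
shift [-0.2331 -0.0027  0.0393] turn [ 0.38 -0.1  90.01] world [ 0.577  -0.2819  0.3   ]
```

View pics/w6a.png

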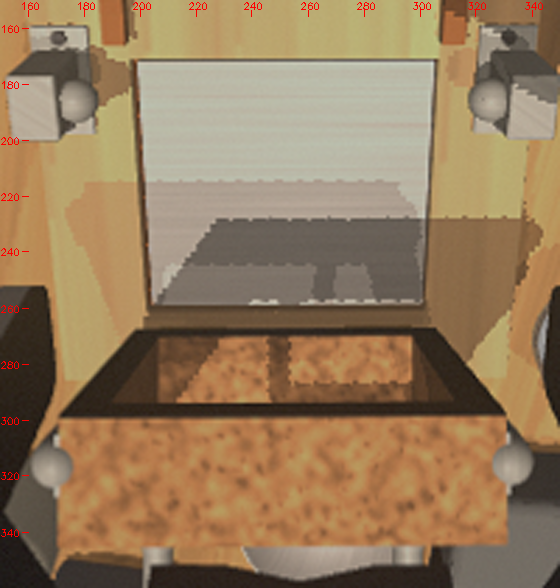

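Request:
{"fn": "move_arm", "kwargs": {"commands": [[[-0.03, 0, 0, 0, 0, 8, 60], [-0.06, 0, 0, 0, 0, 16, 130], [-0.09, 0, 0, 0, 0, 24, 130], [-0.12, 0, 0, 0, 0, 32, 130], [-0.15, 0, 0, 0, 0, 40, 130]]]}}

```text
t: 7.35
eef_pos: [0.563, -0.2002, 0.3333]
tcp_rot: [-3.139, 0.0, 1.047]
ft_force: [0.2, -0.8, -0.5]
finger_gap: 0.042
```

Request:
{"fn": "move_arm", "kwargs": {"commands": [[[0, 0, 0, 0, 0, 8, 130], [0, 0, 0, 0, 0, 16, 130], [0, 0, 0, 0, 0, 24, 130], [0, 0, 0, 0, 0, 32, 130], [0, 0, 0, 0, 0, 40, 130]]]}}

```text
t: 7.85
eef_pos: [0.5629, -0.199, 0.3333]
tcp_rot: [-3.139, 0.002, 0.349]
ft_force: [0.1, 0.7, 0.2]
finger_gap: 0.0418
```

```bash
python3 - <<'E'
from mv import *
show(); tgt(-.1156,.26,0,0)
E
```

```text
t 7.85 st [ 0.0009 -0.0329  0.3333] rpy [-3.139e+00  2.000e-03  3.490e-01] F [0.1 0.7 0.2] gap 0.0418 q [-0.53  0.07  1.61 -0.    1.47  0.69]
shift [-0.0146  0.0815  0.0731] turn [-0.12  0.14  9.67] world [ 0.5768 -0.2805  0.26  ]
```

Request:
{"fn": "move_arm", "kwargs": {"commands": [[[-0.005, 0.025, 0.01, 0, 0, 5, 130], [-0.01, 0.055, 0.02, 0, 0, 9.7, 130], [-0.0146, 0.08, 0.035, 0, 0, 9.7, 130], [-0.0146, 0.0815, 0.05, 0, 0, 9.7, 130], [-0.0146, 0.0815, 0.05, 0, 0, 9.7, 130]]]}}

```text
t: 8.35
eef_pos: [0.5764, -0.28, 0.2806]
tcp_rot: [-3.136, 0.006, 0.184]
ft_force: [-0.4, 0.6, -0.4]
finger_gap: 0.0417
```

```bash
python3 - <<'E'
from mv import *
show(); tgt(-.1156,.2106,0,0)
c=cam('wrist');im=optics.capture('wrist')[:,:,::-1].copy(); cv2.imwrite("pics/wrist7.png",im)
for th in (1.15,1.2,1.25): print(th,pr(c,W([fr(th,x=-.05),fr(th,x=.05)])).round(0).tolist())
im=optics.capture('side')[:,:,::-1].copy(); crop(im,240,120,400,240,5,'s7.png')
E
```

```text
t 8.35 st [-2.000e-04 -1.150e-01  2.806e-01] rpy [-3.136  0.006  0.184] F [-0.4  0.6 -0.4] gap 0.0417 q [-0.63  0.21  1.55  0.    1.4   0.76]
shift [0.0006 0.001  0.07  ] turn [-0.34  0.32  0.26] world [ 0.5768 -0.2805  0.2106]
1.15 [[244.0, 279.0], [242.0, 141.0]]
1.2 [[257.0, 278.0], [257.0, 141.0]]
1.25 [[269.0, 277.0], [272.0, 141.0]]
```

View pics/s7.png

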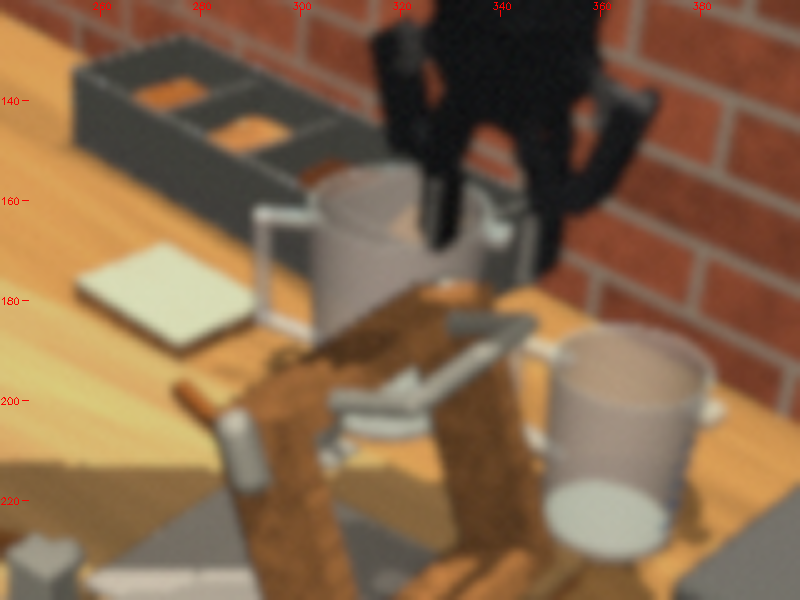

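View pics/wrist7.png

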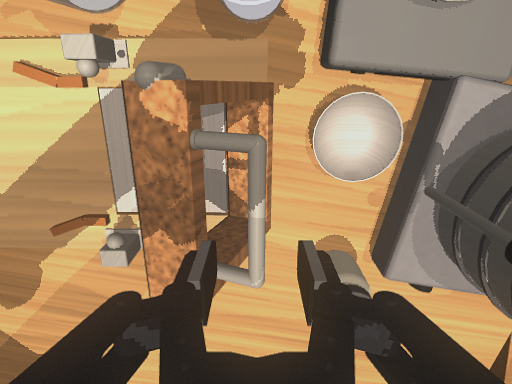

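Request:
{"fn": "move_arm", "kwargs": {"commands": [[[0.0005, 0.001, 0.01, 0, 0, 0, 165], [0.0005, 0.001, 0.025, 0, 0, 0, 165], [0.0005, 0.001, 0.045, 0, 0, 0, 165], [0.0005, 0.001, 0.06, 0, 0, 0, 165], [0.0005, 0.001, 0.07, 0, 0, 0, 165]]]}}

```text
t: 8.95
eef_pos: [0.5781, -0.2809, 0.2131]
tcp_rot: [-3.14, 0.002, 0.185]
ft_force: [-0.2, 0.4, -0.6]
finger_gap: 0.0301
```

Request:
{"fn": "move_arm", "kwargs": {"commands": [[[0, 0, 0, 0, 0, 0, 180], [0, 0, 0, 0, 0, 0, 200], [0, 0, 0, 0, 0, 0, 225], [0, 0, 0, 0, 0, 0, 255]]]}}

```text
t: 9.35
eef_pos: [0.5791, -0.2819, 0.2165]
tcp_rot: [3.141, -0.001, 0.185]
ft_force: [0.3, 0.0, 0.7]
finger_gap: 0.0098
```

```bash
python3 - <<'E'
from mv import *
show()
im=optics.capture('wrist')[:,:,::-1].copy(); cv2.imwrite("pics/wrist8.png",im)
im=optics.capture('side')[:,:,::-1].copy(); crop(im,240,120,400,240,5,'s8.png')
E
```

```text
t 9.35 st [ 0.0021 -0.1173  0.2165] rpy [ 3.141e+00 -1.000e-03  1.850e-01] F [0.3 0.  0.7] gap 0.0098 q [-0.63  0.26  1.6   0.    1.28  0.76]
```

View pics/s8.png

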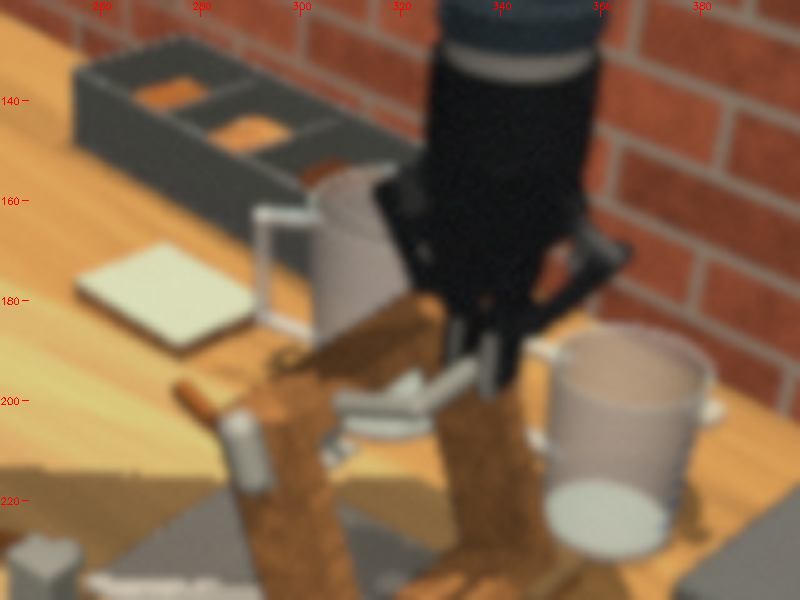

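View pics/wrist8.png

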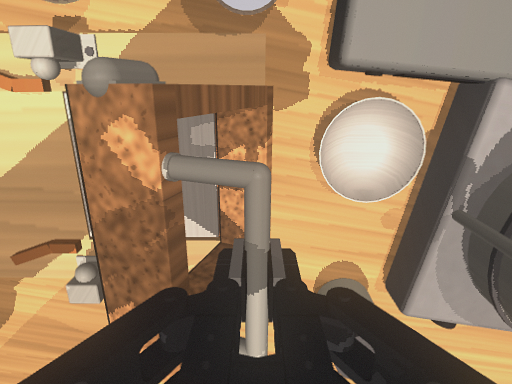

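Request:
{"fn": "move_arm", "kwargs": {"commands": [[[0, 0, 0, 0, 0, 0, 255], [0, 0, 0, 0, 0, 0, 255]]]}}

```text
t: 9.65
eef_pos: [0.5792, -0.282, 0.2165]
tcp_rot: [3.14, -0.001, 0.185]
ft_force: [0.1, 0.6, 2.3]
finger_gap: 0.0099
```

```bash
python3 - <<'E'
from mv import *
show()
c=cam('wrist')
for th in (1.15,1.2,1.25): print(th,pr(c,W([fr(th,x=-.05),fr(th,x=.05)])).round(0).tolist())
im=optics.capture('wrist')[:,:,::-1].copy(); crop(im,150,140,370,370,2.5,'w9.png')
E
```

```text
t 9.65 st [ 0.0021 -0.1174  0.2165] rpy [ 3.14e+00 -1.00e-03  1.85e-01] F [0.1 0.6 2.3] gap 0.0099 q [-0.63  0.26  1.6   0.    1.28  0.76]
1.15 [[233.0, 354.0], [229.0, 173.0]]
1.2 [[251.0, 353.0], [251.0, 172.0]]
1.25 [[268.0, 350.0], [273.0, 171.0]]
```

View pics/w9.png

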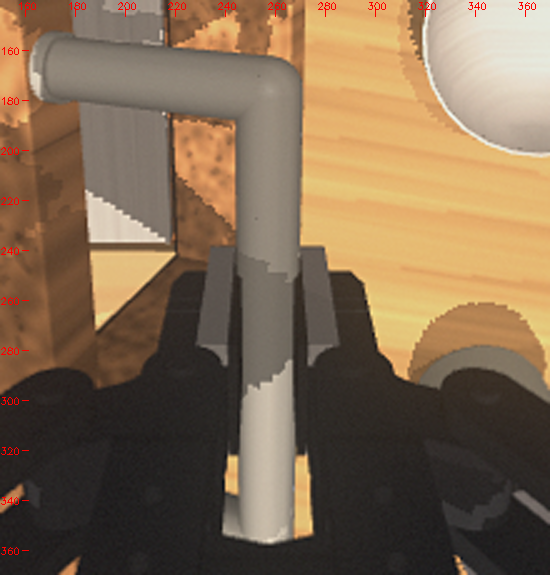

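```bash
python3 - <<'E'
from mv import *
ths=np.r_[1.207,np.arange(1.17,0.0,-.05),0]
ths=np.array([1.207,1.18,1.14,1.09,1.04,.99, .94,.89,.84,.79,.74, .69,.64,.59,.54,.49, .44,.39,.34,.3,.26])
h=np.array([fr(t) for t in ths])
for k in range(0,20,5):
    d=h[k+1:k+6]-h[k]; print([[0,round(-a[1],4),round(-a[2],4)] for a in d], h[k+5].round(4))
E
```

```text
[[0, np.float64(-0.0051), np.float64(-0.0007)], [0, np.float64(-0.0126), np.float64(-0.0014)], [0, np.float64(-0.0221), np.float64(-0.0019)], [0, np.float64(-0.0316), np.float64(-0.0019)], [0, np.float64(-0.0411), np.float64(-0.0014)]] [ 0.     -0.0758  0.2118]
[[0, np.float64(-0.0094), np.float64(0.0009)], [0, np.float64(-0.0188), np.float64(0.0024)], [0, np.float64(-0.0281), np.float64(0.0042)], [0, np.float64(-0.0373), np.float64(0.0066)], [0, np.float64(-0.0464), np.float64(0.0094)]] [ 0.     -0.0294  0.2024]
[[0, np.float64(-0.0089), np.float64(0.0033)], [0, np.float64(-0.0177), np.float64(0.0069)], [0, np.float64(-0.0262), np.float64(0.0111)], [0, np.float64(-0.0345), np.float64(0.0156)], [0, np.float64(-0.0426), np.float64(0.0206)]] [0.     0.0132 0.1818]
[[0, np.float64(-0.0078), np.float64(0.0054)], [0, np.float64(-0.0154), np.float64(0.0111)], [0, np.float64(-0.0226), np.float64(0.0172)], [0, np.float64(-0.0282), np.float64(0.0224)], [0, np.float64(-0.0336), np.float64(0.0277)]] [0.     0.0468 0.1541]
```

Request:
{"fn": "move_arm", "kwargs": {"commands": [[[0, -0.005, -0.0007, 0, 0, 0, 255], [0, -0.0126, -0.0014, 0, 0, 0, 255], [0, -0.0221, -0.0019, 0, 0, 0, 255], [0, -0.0316, -0.0019, 0, 0, 0, 255], [0, -0.0411, -0.0014, 0, 0, 0, 255]]]}}

```text
t: 10.2
eef_pos: [0.5716, -0.2407, 0.2178]
tcp_rot: [3.14, -0.002, 0.185]
ft_force: [2.2, -1.7, 3.9]
finger_gap: 0.0093
```

```bash
python3 - <<'E'
from mv import *
show()
E
```

```text
t 10.2 st [ 0.0021 -0.0755  0.2178] rpy [ 3.14e+00 -2.00e-03  1.85e-01] F [ 2.2 -1.7  3.9] gap 0.0093 q [-0.58  0.21  1.67  0.    1.27  0.8 ]
```

Tracking well with low force; continue along the arc.

Request:
{"fn": "move_arm", "kwargs": {"commands": [[[0, -0.0094, 0.0009, 0, 0, 0, 255], [0, -0.0188, 0.0024, 0, 0, 0, 255], [0, -0.0281, 0.0042, 0, 0, 0, 255], [0, -0.0373, 0.0066, 0, 0, 0, 255], [0, -0.0464, 0.0094, 0, 0, 0, 255]]]}}

```text
t: 10.7
eef_pos: [0.5632, -0.1949, 0.208]
tcp_rot: [3.14, -0.002, 0.186]
ft_force: [4.9, -4.9, -7.3]
finger_gap: 0.0098
```

Request:
{"fn": "move_arm", "kwargs": {"commands": [[[0, -0.0089, 0.0033, 0, 0, 0, 255], [0, -0.0177, 0.0069, 0, 0, 0, 255], [0, -0.0262, 0.0111, 0, 0, 0, 255], [0, -0.0345, 0.0156, 0, 0, 0, 255], [0, -0.0426, 0.0206, 0, 0, 0, 255]]]}}

```text
t: 11.2
eef_pos: [0.5549, -0.1527, 0.1865]
tcp_rot: [-3.141, -0.001, 0.185]
ft_force: [5.2, 0.6, 3.4]
finger_gap: 0.0098
```

```bash
python3 - <<'E'
from mv import *
show()
im=optics.capture('side')[:,:,::-1].copy(); crop(im,200,120,400,270,4,'s9.png')
E
```

```text
t 11.2 st [0.0013 0.0141 0.1865] rpy [-3.141e+00 -1.000e-03  1.850e-01] F [5.2 0.6 3.4] gap 0.0098 q [-0.47  0.14  1.8   0.    1.2   0.92]
```

View pics/s9.png

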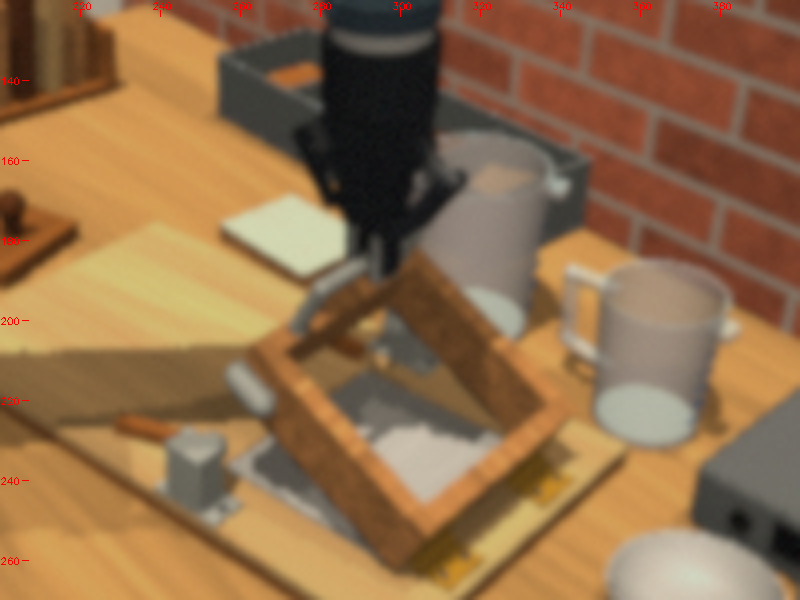

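Request:
{"fn": "move_arm", "kwargs": {"commands": [[[0, -0.0078, 0.0054, 0, 0, 0, 255], [0, -0.0154, 0.0111, 0, 0, 0, 255], [0, -0.0226, 0.0172, 0, 0, 0, 255], [0, -0.0282, 0.0224, 0, 0, 0, 255], [0, -0.0336, 0.0277, 0, 0, 0, 255]]]}}

```text
t: 11.75
eef_pos: [0.5492, -0.1202, 0.1588]
tcp_rot: [3.141, -0.002, 0.185]
ft_force: [9.5, -0.6, -1.6]
finger_gap: 0.0096
```

```bash
python3 - <<'E'
from mv import *
show()
im=optics.capture('side')[:,:,::-1].copy(); crop(im,200,120,400,270,4,'s10.png')
ths=np.array([.26,.23,.2,.17,.14,.11,.08,.05,.03,.01,0,-.01]); h=np.array([fr(t) for t in ths]); print(np.c_[ths,-(h-h[0])[:,1:]].round(4))
E
```

```text
t 11.75 st [0.0015 0.0471 0.1588] rpy [ 3.141e+00 -2.000e-03  1.850e-01] F [ 9.5 -0.6 -1.6] gap 0.0096 q [-0.42  0.14  1.85  0.    1.14  0.97]
[[ 0.26   -0.     -0.    ]
 [ 0.23   -0.0039  0.0042]
 [ 0.2    -0.0076  0.0084]
 [ 0.17   -0.0113  0.0128]
 [ 0.14   -0.0148  0.0173]
 [ 0.11   -0.0181  0.0219]
 [ 0.08   -0.0213  0.0266]
 [ 0.05   -0.0244  0.0314]
 [ 0.03   -0.0264  0.0346]
 [ 0.01   -0.0283  0.0379]
 [ 0.     -0.0292  0.0396]
 [-0.01   -0.0301  0.0412]]
```

View pics/s10.png

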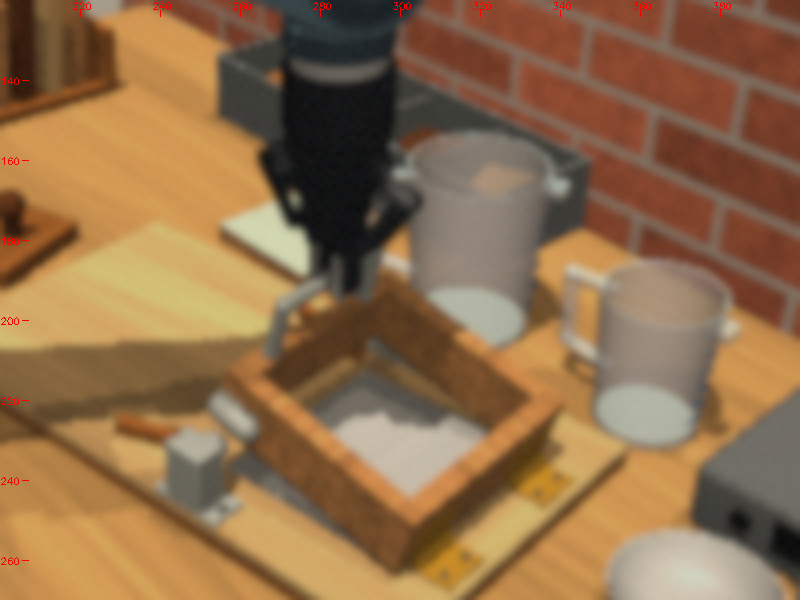

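Request:
{"fn": "move_arm", "kwargs": {"commands": [[[0.0005, -0.0039, 0.0042, 0, 0, 0, 255], [0.001, -0.0076, 0.0084, 0, 0, 0, 255], [0.001, -0.0113, 0.0128, 0, 0, 0, 255], [0.001, -0.0148, 0.0173, 0, 0, 0, 255], [0.001, -0.0181, 0.0219, 0, 0, 0, 255]]]}}

```text
t: 12.3
eef_pos: [0.5477, -0.1075, 0.1433]
tcp_rot: [3.13, 0.001, 0.187]
ft_force: [-14.1, -13.9, 35.0]
finger_gap: 0.0095
```

Request:
{"fn": "move_arm", "kwargs": {"commands": [[[0, -0.0032, 0.0047, 0, 0, 0, 255], [0, -0.0063, 0.0095, 0, 0, 0, 255], [0, -0.0083, 0.0127, 0, 0, 0, 255], [0, -0.0102, 0.016, 0, 0, 0, 255], [0, -0.0111, 0.0177, 0, 0, 0, 255]]]}}

```text
t: 12.8
eef_pos: [0.5449, -0.0916, 0.1191]
tcp_rot: [3.141, -0.002, 0.184]
ft_force: [6.4, -1.4, 9.0]
finger_gap: 0.0098
```

```bash
python3 - <<'E'
from mv import *
show()
im=optics.capture('side')[:,:,::-1].copy(); crop(im,200,120,400,270,4,'s11.png')
im=optics.capture('wrist')[:,:,::-1].copy(); cv2.imwrite('pics/w11.png',im)
E
```

```text
t 12.8 st [0.0024 0.076  0.1191] rpy [ 3.141e+00 -2.000e-03  1.840e-01] F [ 6.4 -1.4  9. ] gap 0.0098 q [-0.37  0.18  1.9   0.    1.06  1.01]
```

View pics/s11.png

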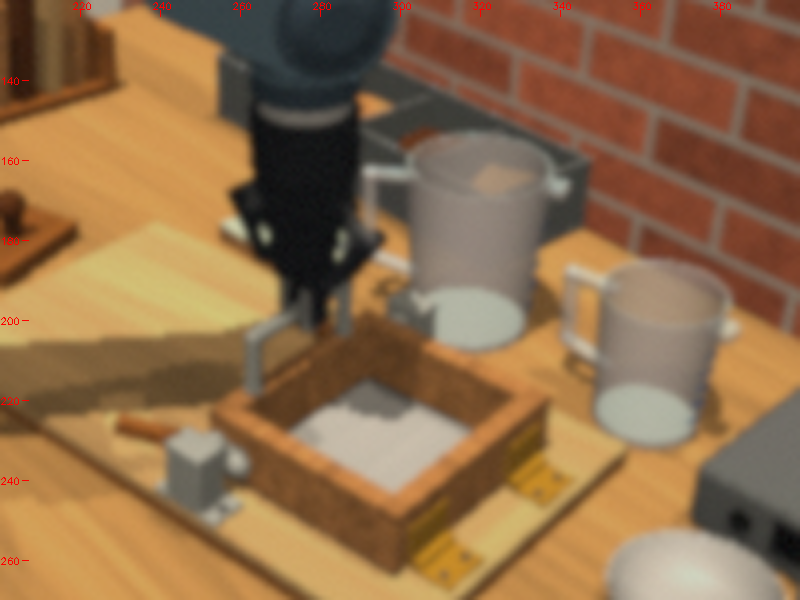

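View pics/w11.png

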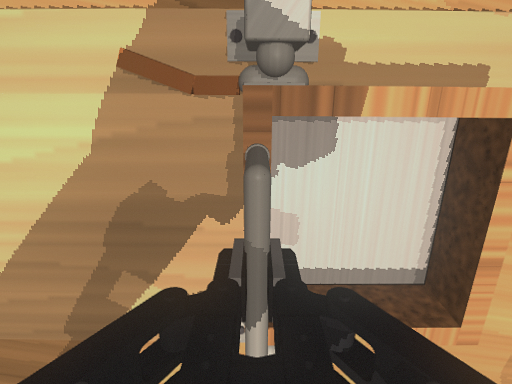

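Request:
{"fn": "move_arm", "kwargs": {"commands": [[[0.0005, 0, 0.001, 0, 0, 0, 255], [0.0005, 0, 0.002, 0, 0, 0, 255], [0.0005, 0, 0.003, 0, 0, 0, 255], [0.0005, 0, 0.003, 0, 0, 0, 255]]]}}

```text
t: 13.3
eef_pos: [0.5451, -0.0916, 0.1189]
tcp_rot: [-3.141, 0.001, 0.185]
ft_force: [-4.5, 1.5, 19.7]
finger_gap: 0.0099
```

Request:
{"fn": "move_arm", "kwargs": {"commands": [[[0, 0, 0.001, 0, 0, 0, 255], [0, 0, 0.001, 0, 0, 0, 255]]]}}

```text
t: 13.5
eef_pos: [0.5451, -0.0916, 0.1188]
tcp_rot: [-3.141, 0.001, 0.185]
ft_force: [-6.0, 3.5, 25.4]
finger_gap: 0.0097
```

Request:
{"fn": "move_arm", "kwargs": {"commands": [[[0, 0, -0.001, 0, 0, 0, 255], [0, 0, -0.002, 0, 0, 0, 255], [0, 0, -0.003, 0, 0, 0, 255], [0, 0, -0.004, 0, 0, 0, 255]]]}}

```text
t: 13.9
eef_pos: [0.5449, -0.0916, 0.1192]
tcp_rot: [3.141, -0.001, 0.185]
ft_force: [8.0, -1.7, -3.1]
finger_gap: 0.0096
```

Request:
{"fn": "move_arm", "kwargs": {"commands": [[[0, 0, -0.0005, 0, 0, 0, 255], [0, 0, -0.001, 0, 0, 0, 255], [0, 0, -0.001, 0, 0, 0, 255]]]}}

```text
t: 14.2
eef_pos: [0.5448, -0.0916, 0.1193]
tcp_rot: [3.141, -0.001, 0.184]
ft_force: [8.1, -1.2, -4.0]
finger_gap: 0.0093
```

Request:
{"fn": "move_arm", "kwargs": {"commands": [[[0, 0, -0.0005, 0, 0, 0, 255], [0, 0, -0.001, 0, 0, 0, 255], [0, 0, -0.001, 0, 0, 0, 255]]]}}

```text
t: 14.5
eef_pos: [0.5448, -0.0918, 0.1196]
tcp_rot: [3.141, -0.001, 0.184]
ft_force: [11.9, -3.1, -8.6]
finger_gap: 0.0096
```

Request:
{"fn": "move_arm", "kwargs": {"commands": [[[0, 0, -0.0005, 0, 0, 0, 255], [0, 0, -0.0005, 0, 0, 0, 255]]]}}

```text
t: 14.7
eef_pos: [0.5448, -0.0918, 0.1197]
tcp_rot: [3.141, -0.002, 0.184]
ft_force: [11.5, -3.1, -10.9]
finger_gap: 0.0095
```

Request:
{"fn": "move_arm", "kwargs": {"commands": [[[0, 0, -0.0005, 0, 0, 0, 255], [0, 0, -0.0005, 0, 0, 0, 255], [0, 0, -0.0005, 0, 0, 0, 255]]]}}

```text
t: 15.0
eef_pos: [0.5448, -0.0919, 0.1198]
tcp_rot: [3.141, -0.002, 0.184]
ft_force: [12.8, -3.8, -12.6]
finger_gap: 0.0096
```

Request:
{"fn": "move_arm", "kwargs": {"commands": [[[0, 0, 0.002, 0, 0, 0, 255], [0, 0, 0.004, 0, 0, 0, 255], [0, 0, 0.006, 0, 0, 0, 255], [0, 0, 0.006, 0, 0, 0, 255], [0, 0, 0.006, 0, 0, 0, 255]]]}}

```text
t: 15.5
eef_pos: [0.5451, -0.0916, 0.1189]
tcp_rot: [-3.141, 0.0, 0.185]
ft_force: [-4.0, 2.0, 20.1]
finger_gap: 0.0096
```

Request:
{"fn": "move_arm", "kwargs": {"commands": [[[0.0005, 0, -0.001, 0, 0, 0, 255], [0.001, 0, -0.002, 0, 0, 0, 230], [0.001, 0, -0.002, 0, 0, 0, 200], [0.001, 0, -0.002, 0, 0, 0, 165], [0.001, 0, -0.002, 0, 0, 0, 150]]]}}

```text
t: 16.0
eef_pos: [0.5442, -0.091, 0.117]
tcp_rot: [-3.139, 0.004, 0.185]
ft_force: [-0.3, 0.3, -0.0]
finger_gap: 0.0354
```

```bash
python3 - <<'E'
from mv import *
show()
im=optics.capture('wrist')[:,:,::-1].copy(); cv2.imwrite('pics/w12.png',im)
E
```

```text
t 16.0 st [0.0019 0.0767 0.117 ] rpy [-3.139  0.004  0.185] F [-0.3  0.3 -0. ] gap 0.0354 q [-0.37  0.18  1.9  -0.    1.07  1.01]
```

View pics/w12.png

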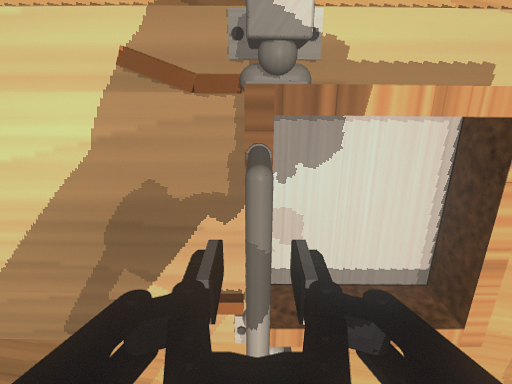

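Request:
{"fn": "move_arm", "kwargs": {"commands": [[[0, 0, -0.02, 0, 0, 0, 150], [0, 0, -0.05, 0, 0, 0, 150], [0, 0, -0.09, 0, 0, 0, 150], [0, 0, -0.13, 0, 0, 0, 150], [0, 0, -0.16, 0, 0, 0, 150]]]}}

```text
t: 16.55
eef_pos: [0.5458, -0.0916, 0.2808]
tcp_rot: [3.141, -0.001, 0.185]
ft_force: [0.4, -0.7, -0.1]
finger_gap: 0.0351
```

Request:
{"fn": "move_arm", "kwargs": {"commands": [[[0, 0, -0.01, 0, 0, 0, 150], [0, 0, -0.01, 0, 0, 0, 150], [0, 0, -0.01, 0, 0, 0, 150]]]}}

```text
t: 16.85
eef_pos: [0.5449, -0.0913, 0.2862]
tcp_rot: [-3.14, 0.003, 0.185]
ft_force: [0.3, 0.6, -0.5]
finger_gap: 0.0354
```

```bash
python3 - <<'E'
from mv import *
show()
c=cam('wrist');im=optics.capture('wrist')[:,:,::-1].copy(); cv2.imwrite('pics/w13.png',im)
cs=cam('side');im2=optics.capture('side')[:,:,::-1].copy(); crop(im2,200,150,360,270,5,'s13.png')
cv2.imwrite('pics/sc13.png',optics.capture('scene')[:,:,::-1])
for th in (0,.02,.1,.2): print(th,[pr(k,W([fr(th,x=-.05),fr(th,x=.05),fr(th,.174,.047,-.088),fr(th,.174,.047,.088)])).round(1).tolist() for k in (c,cs)])
E
```

```text
t 16.85 st [0.0024 0.0763 0.2862] rpy [-3.14e+00  3.00e-03  1.85e-01] F [ 0.3  0.6 -0.5] gap 0.0354 q [-0.37 -0.01  1.77 -0.    1.39  1.01]
0 [[[256.2, 222.8], [256.8, 125.4], [249.6, 235.6], [249.4, 82.8]], [[262.3, 203.9], [285.2, 189.8], [251.3, 221.6], [290.7, 196.3]]]
0.02 [[[258.0, 224.1], [258.8, 125.8], [250.3, 236.9], [250.3, 82.8]], [[262.8, 203.1], [285.7, 189.1], [251.5, 220.8], [291.0, 195.5]]]
0.1 [[[266.2, 229.7], [268.1, 127.7], [254.0, 242.4], [254.7, 82.7]], [[264.9, 200.4], [288.0, 186.4], [252.5, 217.5], [292.3, 192.4]]]
0.2 [[[278.9, 236.8], [282.4, 130.1], [260.3, 249.5], [262.3, 82.7]], [[268.0, 197.4], [291.2, 183.4], [254.2, 213.7], [294.3, 188.7]]]
```

View pics/s13.png

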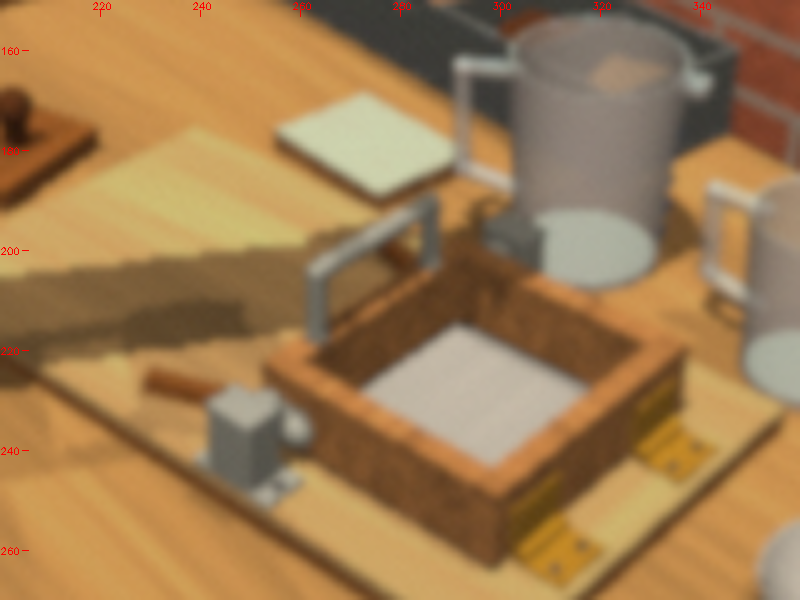

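View pics/w13.png

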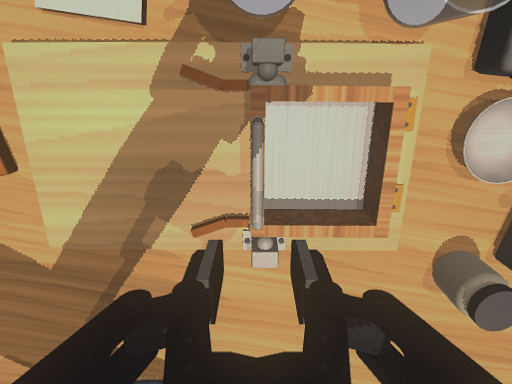

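View pics/sc13.png

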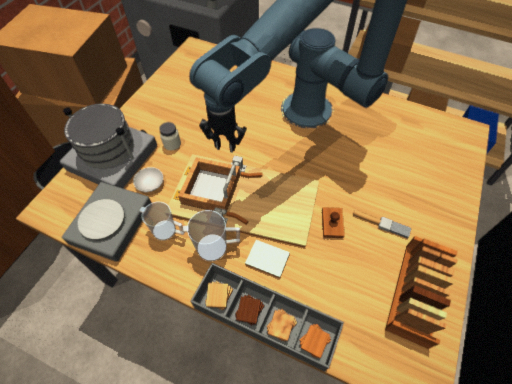

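Request:
{"fn": "move_arm", "kwargs": {"commands": [[[0, 0, 0.04, 0, 0, 0, 150], [0, 0, 0.085, 0, 0, 0, 150], [0, 0, 0.125, 0, 0, 0, 150], [0, 0, 0.155, 0, 0, 0, 150], [0, 0, 0.169, 0, 0, 0, 150]]]}}

```text
t: 17.5
eef_pos: [0.543, -0.0906, 0.1149]
tcp_rot: [-3.137, 0.007, 0.185]
ft_force: [0.5, -1.0, 0.5]
finger_gap: 0.0351
```

Request:
{"fn": "move_arm", "kwargs": {"commands": [[[0, 0, 0, 0, 0, 0, 150], [0, 0, 0, 0, 0, 0, 200], [0, 0, 0, 0, 0, 0, 255], [0, 0, 0, 0, 0, 0, 255], [0, 0, 0, 0, 0, 0, 255]]]}}

```text
t: 18.0
eef_pos: [0.5469, -0.0913, 0.1215]
tcp_rot: [3.141, -0.003, 0.185]
ft_force: [-1.1, 5.3, 5.9]
finger_gap: 0.0094
```

Request:
{"fn": "move_arm", "kwargs": {"commands": [[[0, 0, 0.001, 0, 0, 0, 255], [0, 0, 0.002, 0, 0, 0, 255], [0, 0, 0.003, 0, 0, 0, 255], [0, 0, 0.003, 0, 0, 0, 255]]]}}

```text
t: 18.4
eef_pos: [0.547, -0.0913, 0.1212]
tcp_rot: [-3.141, -0.002, 0.185]
ft_force: [-10.0, 8.4, 24.1]
finger_gap: 0.0096
```

Request:
{"fn": "move_arm", "kwargs": {"commands": [[[0, 0, -0.0015, 0, 0, 0, 255], [0, 0, -0.003, 0, 0, 0, 255], [0, 0, -0.0045, 0, 0, 0, 255], [0, 0, -0.0055, 0, 0, 0, 255], [0, 0, -0.0055, 0, 0, 0, 255]]]}}

```text
t: 18.9
eef_pos: [0.5468, -0.0915, 0.122]
tcp_rot: [3.141, -0.004, 0.185]
ft_force: [5.8, 3.9, -5.4]
finger_gap: 0.0097
```

Request:
{"fn": "move_arm", "kwargs": {"commands": [[[0, 0, -0.0005, 0, 0, 0, 255], [0, 0, -0.001, 0, 0, 0, 255], [0, 0, -0.001, 0, 0, 0, 255]]]}}

```text
t: 19.2
eef_pos: [0.5467, -0.0915, 0.1222]
tcp_rot: [3.141, -0.004, 0.185]
ft_force: [8.9, 2.0, -10.8]
finger_gap: 0.0095
```

Request:
{"fn": "move_arm", "kwargs": {"commands": [[[0, 0, -0.0005, 0, 0, 0, 255], [0, 0, -0.0005, 0, 0, 0, 255], [0, 0, -0.0005, 0, 0, 0, 255]]]}}

```text
t: 19.5
eef_pos: [0.5467, -0.0916, 0.1224]
tcp_rot: [3.141, -0.004, 0.184]
ft_force: [9.6, 1.6, -13.4]
finger_gap: 0.0096
```

Request:
{"fn": "move_arm", "kwargs": {"commands": [[[0, 0, -0.0003, 0, 0, 0, 255], [0, 0, -0.0003, 0, 0, 0, 255], [0, 0, -0.0003, 0, 0, 0, 255]]]}}

```text
t: 19.8
eef_pos: [0.5467, -0.0916, 0.1224]
tcp_rot: [3.141, -0.004, 0.184]
ft_force: [11.2, 1.3, -14.1]
finger_gap: 0.0097
```

Request:
{"fn": "move_arm", "kwargs": {"commands": [[[0, 0.0005, 0, 0, 0, 0, 255], [0, 0.0005, 0, 0, 0, 0, 255], [0, 0.0005, 0, 0, 0, 0, 255]]]}}

```text
t: 20.1
eef_pos: [0.5467, -0.0917, 0.1224]
tcp_rot: [-3.142, -0.004, 0.184]
ft_force: [10.1, 4.2, -13.9]
finger_gap: 0.0096
```

```bash
python3 - <<'E'
from mv import *
show()
im=optics.capture('wrist')[:,:,::-1].copy(); cv2.imwrite('pics/w14.png',im)
E
```

```text
t 20.1 st [0.0042 0.0756 0.1224] rpy [-3.142 -0.004  0.184] F [ 10.1   4.2 -13.9] gap 0.0096 q [-0.37  0.18  1.89  0.    1.07  1.01]
```

```bash
python3 - <<'E'
from mv import *
np.save('tug.npy',np.mean([optics.capture('side')[:,:,1].astype(np.float32) for _ in range(8)],0)); show()
E
```

```text
t 20.55 st [0.0042 0.0756 0.1224] rpy [ 3.142 -0.004  0.184] F [  9.6   2.7 -14.1] gap 0.0098 q [-0.37  0.18  1.89  0.    1.07  1.01]
```

Request:
{"fn": "move_arm", "kwargs": {"commands": [[[0, 0, 0.002, 0, 0, 0, 255], [0, 0, 0.004, 0, 0, 0, 255], [0, 0, 0.006, 0, 0, 0, 255], [0, 0, 0.007, 0, 0, 0, 255], [0, 0, 0.007, 0, 0, 0, 255]]]}}

```text
t: 21.05
eef_pos: [0.547, -0.0913, 0.1212]
tcp_rot: [-3.14, -0.001, 0.185]
ft_force: [-9.9, 10.3, 24.3]
finger_gap: 0.0098
```

```bash
python3 - <<'E'
from mv import *
a=np.load('tug.npy'); show()
ims=[optics.capture('side')[:,:,1].astype(np.float32) for _ in range(8)]
b=np.mean(ims,0); np.save('press.npy',b)
def sh(A,B,x0,y0,x1,y1):
    # pixel shift of B rel A by least squares on gradients
    P=A[y0:y1,x0:x1];Q=B[y0:y1,x0:x1];gy,gx=np.gradient(cv2.GaussianBlur(P,(0,0),1)); P=cv2.GaussianBlur(P,(0,0),1);Q=cv2.GaussianBlur(Q,(0,0),1)
    M=np.c_[gx.ravel(),gy.ravel(),np.ones(P.size)]; r=np.linalg.lstsq(M,(P-Q).ravel(),rcond=None)[0]; return r[:2].round(3)
for n,box in dict(rail_wall=(252,215,300,262),handle=(258,190,272,222),frontcorner=(250,212,275,240),hinge=(330,235,352,265),housing=(238,225,258,250),paper=(255,165,285,190)).items():
    print(n,'press rel tug',sh(a,b,*box),'noise',sh(np.mean(ims[:4],0),np.mean(ims[4:],0),*box))
c=cam('side')
for th in (0,.005,.01): print(th,pr(c,W([fr(th,x=-.05),fr(th,.174,.047,-.088)])).round(2).tolist())
E
```

```text
t 21.05 st [0.0046 0.0759 0.1212] rpy [-3.14e+00 -1.00e-03  1.85e-01] F [-9.9 10.3 24.3] gap 0.0098 q [-0.37  0.18  1.89  0.    1.07  1.01]
rail_wall press rel tug [-0.001  0.071] noise [-0.     0.001]
handle press rel tug [0.006 0.04 ] noise [-0.006  0.003]
frontcorner press rel tug [0.005 0.125] noise [-0.001  0.002]
hinge press rel tug [ 0.003 -0.001] noise [-0.003  0.003]
housing press rel tug [ 0.033 -0.021] noise [-0.004 -0.004]
paper press rel tug [0.052 0.113] noise [0.    0.003]
0 [[262.33, 203.86], [251.26, 221.62]]
0.005 [[262.44, 203.68], [251.31, 221.4]]
0.01 [[262.56, 203.5], [251.36, 221.19]]
```

Request:
{"fn": "move_arm", "kwargs": {"commands": [[[0, 0, -0.001, 0, 0, 0, 255], [0, 0, -0.002, 0, 0, 0, 230], [0, 0, -0.002, 0, 0, 0, 200], [0, 0, -0.002, 0, 0, 0, 165], [0, 0, -0.002, 0, 0, 0, 150]]]}}

```text
t: 21.95
eef_pos: [0.5458, -0.0925, 0.1187]
tcp_rot: [3.141, 0.0, 0.185]
ft_force: [-0.1, 0.0, 0.5]
finger_gap: 0.0355
```

Request:
{"fn": "move_arm", "kwargs": {"commands": [[[0, 0, -0.02, 0, 0, 0, 150], [0, 0, -0.05, 0, 0, 0, 150], [0, 0, -0.09, 0, 0, 0, 150], [0, 0, -0.13, 0, 0, 0, 150], [0, 0, -0.16, 0, 0, 0, 150]]]}}

```text
t: 22.45
eef_pos: [0.5463, -0.0927, 0.2815]
tcp_rot: [3.14, -0.002, 0.185]
ft_force: [0.5, -2.1, 0.6]
finger_gap: 0.035
```

Request:
{"fn": "move_arm", "kwargs": {"commands": [[[0, 0, 0, 0, 0, 0, 150], [0, 0, 0, 0, 0, 0, 150], [0, 0, 0, 0, 0, 0, 150]]]}}

```text
t: 22.75
eef_pos: [0.545, -0.092, 0.2769]
tcp_rot: [-3.14, 0.003, 0.185]
ft_force: [-0.7, -0.1, -0.3]
finger_gap: 0.0354
```

```bash
python3 - <<'E'
from mv import *
show(); b=np.load('press.npy')
ims=[optics.capture('side') for _ in range(8)]
e=np.mean([i[:,:,1].astype(np.float32) for i in ims],0)
def sh(A,B,x0,y0,x1,y1):
    A,B=[cv2.GaussianBlur(v[y0:y1,x0:x1],(0,0),1) for v in (A,B)];gy,gx=np.gradient(A)
    return np.linalg.lstsq(np.c_[gx.ravel(),gy.ravel(),np.ones(A.size)],(A-B).ravel(),rcond=None)[0][:2].round(3)
for n,box in dict(rail_wall=(252,215,300,262),frontcorner=(250,212,275,240),hinge=(330,235,352,265)).items(): print(n,sh(b,e,*box))
crop(ims[-1][:,:,::-1].copy(),200,150,360,270,5,'s15.png')
cv2.imwrite('pics/w15.png',optics.capture('wrist')[:,:,::-1])
E
```

```text
t 22.75 st [0.0025 0.0756 0.2769] rpy [-3.14e+00  3.00e-03  1.85e-01] F [-0.7 -0.1 -0.3] gap 0.0354 q [-0.37 -0.    1.78 -0.    1.37  1.01]
rail_wall [-0.328 -0.57 ]
frontcorner [-0.601 -0.53 ]
hinge [-0.009  0.002]
```

View pics/s15.png

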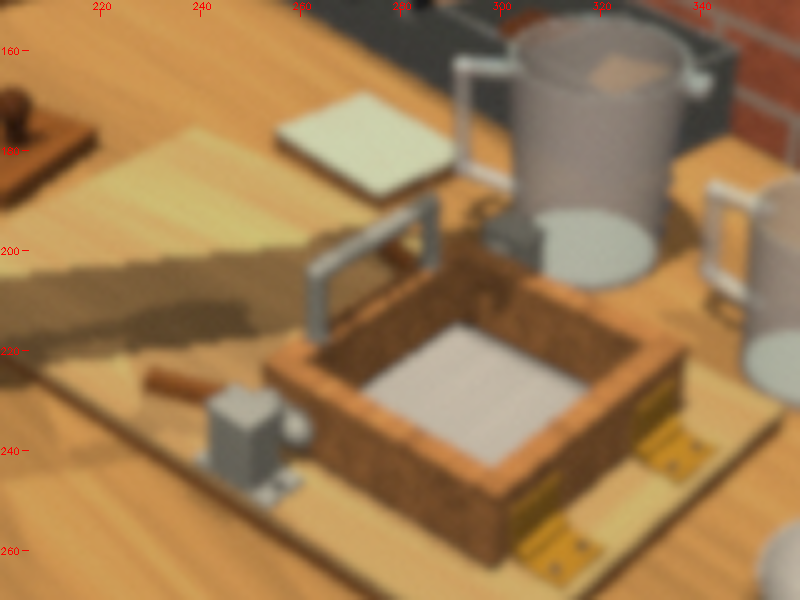

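View pics/w15.png

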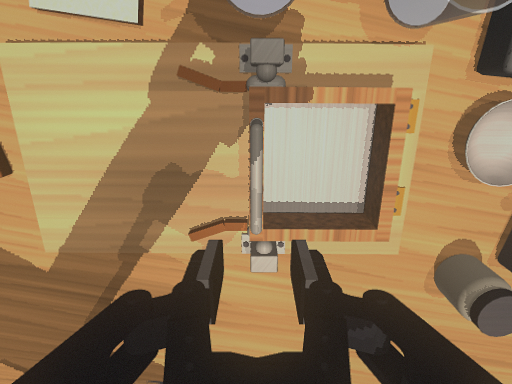

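```bash
python3 - <<'E'
from mv import *
b=np.load('press.npy'); e=np.mean([optics.capture('side')[:,:,1].astype(np.float32) for i in range(6)],0); np.save('end.npy',e)
d=(e-b)[180:270,230:350]; v=np.clip(128+d*3,0,255).astype(np.uint8); cv2.imwrite('pics/diff.png',cv2.resize(v,None,fx=6,fy=6,interpolation=cv2.INTER_NEAREST))
v=np.clip(np.hstack([b[180:270,230:350],e[180:270,230:350]]),0,255).astype(np.uint8); cv2.imwrite('pics/pe.png',cv2.resize(v,None,fx=3.3,fy=3.3,interpolation=cv2.INTER_CUBIC))
E
```

```text
(no output)
```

View pics/diff.png

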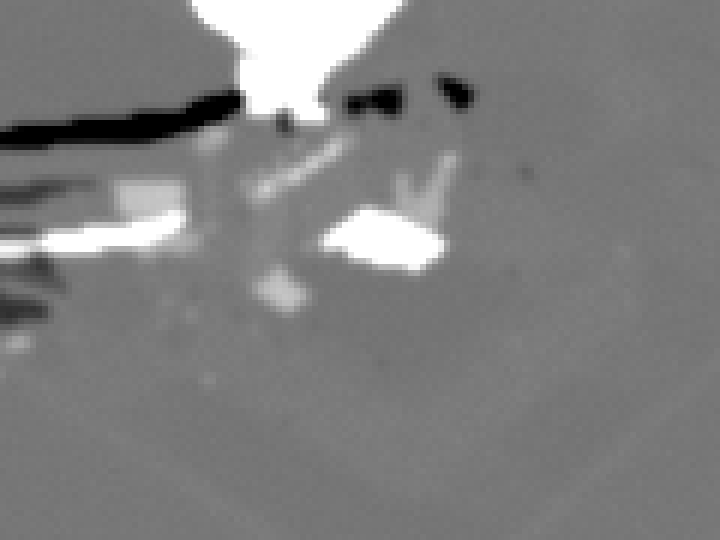

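View pics/pe.png

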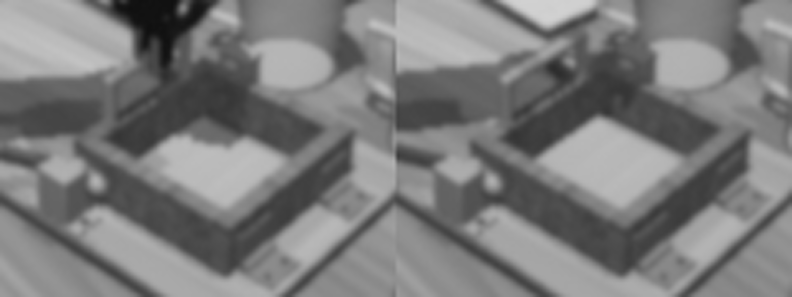

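```bash
python3 - <<'E'
from mv import *
a,b,e=[np.load(f) for f in('tug.npy','press.npy','end.npy')]
def sh(A,B,x0,y0,x1,y1):
    A,B=[cv2.GaussianBlur(v[y0:y1,x0:x1],(0,0),1) for v in (A,B)];gy,gx=np.gradient(A)
    return np.linalg.lstsq(np.c_[gx.ravel(),gy.ravel(),np.ones(A.size)],(A-B).ravel(),rcond=None)[0][:2].round(3)
for box in [(262,232,300,260),(266,238,290,256)]: print('tug->press',sh(a,b,*box),'press->end',sh(b,e,*box))
E
```

```text
tug->press [-0.124  0.01 ] press->end [-0.023 -0.024]
tug->press [-0.069  0.042] press->end [0.019 0.039]
```

```bash
python3 - <<'E'
from bench import arm
print(arm.close_job()); print(arm.get_state()['t'])
E
```

```text
the job is handed in; nothing more can be done
None
the job is handed in; nothing more can be done
```

The job is handed in at about 23 s of the 59 s allowed. The plate is in its recess and the frame is shut on its catches; no verdict was given.

- **Plate:** I pushed it by its +y edge with the open fingertips until it dropped. The wrist picture shows it evenly inside the recess, with a gap on every side.
- **Shutting:** I gripped the handle, swung the frame down along its arc and pressed it shut. Pressing with up to about 25 N moved the handle only 0.3 mm further, so it was against its stop.
- **Tug:** I tugged up at about 12.6 N, then again at about 14 N, because the first lift looked small, about 0.4 mm after allowing for give in the grip. The second gave a lift of about 0.6 mm, roughly 0.003 rad, by arm position and the side camera. That is under the 1 to 2 mm the task describes but above the 0.33 mm needed. The catches held both times.
- **Release:** I pressed it shut again at about 24 N, opened the fingers and raised the arm clear, with near-zero force on it.

**Last checks:** The side camera, compared with the pressed-shut picture, showed no change on the frame beyond moved shadows. One check disagreed: two of its patches suggested a shift of about 0.6 pixel. These patches lay where the arm's shadow moved; patches outside the shadow agreed within about 0.04 pixel. The bystanders looked unmoved in the last pictures, by eye only.

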